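# Hang the keyhole lamp bracket on the lift column and crank it up two turns

## Robot

A 6-joint arm with a two-finger parallel gripper is mounted at the origin on a cart in front of the work surface, level with it; the furniture and walls round the work are solid. World frame = base frame: x ahead of the robot, y to its left, z up, the work surface at z = 0. Lengths are in mm, angles in degrees, forces in N, time in s.
With the tool pointing down it reaches from about 300 to 850 mm from the base axis. Payload 4.2 kg.
Tool frame: the origin (TCP) lies at the very end of the fingers, on their centre line; the grasp point (between the pads) lies 19 mm behind it; z points along the fingers, y is the direction in which the jaws open and shut (so a half turn about z gives the same grasp; the last joint's range is limited). The gripper opens to 91 mm and grips with 3 to 60 N. Pads are 32 mm wide; open, the fingers measure 118 mm over their backs; the gripper's body (76 mm by 178 mm) begins 60 mm behind the grasp point.
Start: joints at [70.13, 18.312, 89.639, -0, 72.044, -1.146], TCP at [184.587, 544.587, 174.676] pointing down, gripper open.
Joint ranges: [-177.97, 177.97], [-48.28, 115.42], [12.27, 149.76], [-77.06, 257.06], [2.81, 150.46], [-146.56, 146.56]. Speed limits (degrees/s): [147.25, 147.25, 180, 180, 180, 180].

## Interface

Orientations are given as [roll, pitch, yaw] about the fixed x, y, z axes, in that order (R = Rz(yaw) Ry(pitch) Rx(roll)).
In Python, from workcell import * gives the robot as it stands. The module is installed in compiled form; this text tells all that it offers.
- The arm moves only by the tool servo_tool, never from a script. Its argument "plan" is a list that holds one entry, the list of rows, each a list of 7 numbers: the shift along the tool's x, y, z in mm, then the turn, a rotation vector about the tool's x, y, z in rad, then the opening, from 0 (shut) to 1 (fully open). A call has 1 to 20 rows; each row is the pose to reach, as a shift and turn from the pose commanded when the call began, along the tool's axes at that moment; what a row does not reach only later rows make up. A row lasts 1/10 s, in which the tool goes at most 50 mm and 8.59 degrees, less where a joint would pass 70% of its speed; a pose out of reach is approached as far as the arm can. A call with a gripper value outside its range is refused whole. The fingers move at their own pace and stop on an object; "squeeze" is the grip in N (left out, the last holds). Time passes only in rows, so rows that repeat a pose let the fingers close. It gives the time, the measured TCP pose, the force and the opening at its end, in the units of the state.
- state(): the state, without advancing time (a new reading comes with each control period).
- grab_frame(name): name is "scene" or "top" or "wrist"; returns a dict with "color" (420x560x3 uint8, red, green, blue), "range_z" (420x560 float32, mm along the optical axis (not along the pixel's ray), 0 where there is no reading), "fx", "fy", "cx", "cy" (pixels), "rvec" (rotation vector, rad) and "tvec" (3), from world to camera coordinates, as OpenCV has them; the wrist camera has in their place "tool_from_camera" (4x4, takes a point from camera to tool coordinates, whose origin is the TCP and whose axes are the flange's). Camera axes: x right, y down, z forward; pixel columns grow to the right and rows downward; lengths in mm; the calibration is good to about 2 mm. The wrist camera is an equidistant fisheye: a pixel r from the principal point sees the ray r / f radians off the axis. A picture is of the moment at which its call begins: read the wrist's pose just before it.
- job_done(): hands the job in, once; it reports no verdict.
The state is a dict: "time_s": time; "qpos": joint angles; "qvel": joint speeds; "effort": joint torques, N m; "ee_pos": TCP position; "ee_rot": TCP orientation; "force": force on the tool from outside, world axes, zero at the start; "torque": the same for the moment, N m; "gripper_width": finger opening in mm.
Only numpy, scipy, OpenCV 4.12 (cv2) and the standard library are available. Lean on these libraries where they do the work, as an engineer would, in place of code of your own. Each camera call takes 0.05 s, during which the arm holds its last target.

## Task

Take the lamp bracket out of its wooden stand, slip its keyhole over the headed stud on the lift column and slide it down until the stud sits fully home at the top end of the slot, behind the head. Let go of it, then raise it by turning the crank exactly two full turns clockwise (seen from above), so that the crank handle ends where it began, with the bracket still hanging locked on the stud.

Things in the scene. Friction and masses are not known exactly. Their poses are not given: they have to be found in the camera images.
- lamp_grip (a point): Loose lamp bracket, 0.22 kg: upright aluminium plate 80 wide x 110 high x 5 thick; on its top edge a black grip block 30 wide (y) x 14 thick (x) x 42 high; low on its front (-x) a black lamp bar 78 x 22 x 18. This is the grip block's centre, 131 above the plate's lower edge and 4.5 in front of the plate's mid-plane. Bracket axes: x out of its back, y along its width, z up.
- keyhole (a point): Centre of the round part (28 mm across) of the bracket's keyhole, mid-thickness of the plate, 69 mm below and 4.5 mm behind the grip point; axes as the bracket's. The slot, 13 mm wide, runs straight up (+z) from it.
- slot_end (a point): Where the stud's axis lies in the bracket when fully home at the top of the slot: 24 mm above the centre of the round part, mid-thickness of the plate; axes as the bracket's.
- stand: Fixed wooden stand, 64 x 108 mm, 32 high, origin under its centre. The bracket starts upright in its slot (7 wide, 24 deep, along y), its lower edge 8 mm above the worktop, lamp bar toward the robot side (-x), leaning 5 degrees at most. Lift it 30 mm or more straight up to clear the slot.
- stud (a point): Headed steel stud on the upright front face of the lift column's dark steel carriage, pointing to the robot: shank 10 dia x 10 mm long, then head 20 dia x 4.5 mm. Point: on the axis at mid-shank, 5 mm from the face and from the head. Axes: x along the stud into the carriage, y left, z up. About 140 mm above the worktop. Carriage 46 mm wide; its face reaches 20 mm above and 70 below the stud.
- crank (a joint): Crank angle (rad), growing clockwise seen from above; at 0 the arm points along the column's -x (to the robot). Starts between -1.2 and 1.2; no dial, no stop within three turns. Clockwise raises the carriage 8 mm a turn. It stays where it is left; about 2 N at the handle turns it.
- crank_knob (a point): Middle of the crank's upright black handle: round, 17 mm diameter, 48 mm long, spinning freely on its pin, so the hand need not turn; its top is 22 mm above this point, its foot on the steel crank arm 26 mm below. It moves in a level circle of 38 mm radius.
- crank_axis (a point): Point on the crank's upright turning axis at the height of the handle's middle (98 mm above the worktop), 150 mm to the right (-y) of the stud in the column's frame, over a grey gear housing 52 mm high. Axes are the fixed column's: x away from the robot, y left, z up.

How it is judged:
By the outcome, as a careful person would: the job done as asked, in the order asked, and still so for the second after the job is handed in, with the robot touching nothing.
It also fails if it takes over 67 s, if anything falls off the work surface, if the arm or the gripper's body presses on something with over 40 N, if the wrist force passes 120 N, or if a joint passes its speed limit or range.

## Working session

There is one attempt and no reset: what is moved stays moved. The work goes in short steps, Python scripts to look and compute and a tool call to move; the robot and the scene stay as the last step left them, time stands still between calls to the robot, and variables do not carry over. Pictures are saved under pics/ and viewed, and the job is handed in when it is done.

Besides the shell and the picture viewer there is one more tool, called after "Request:" in YAML: its name, and indented under it one key for each argument. servo_tool: Moves the arm, as the interface text tells. Its arguments: {"type":"object","properties":{"plan":{"type":"array"},"squeeze":{"type":"number"}},"required":["plan"]}

```bash
mkdir -p pics
python3 - <<'E'
from workcell import *
import cv2,numpy as np
s=state();print({k:np.round(v,3).tolist() for k,v in s.items()})
for n in ["scene","top","wrist"]:
    f=grab_frame(n);cv2.imwrite(f"pics/{n}0.png",cv2.cvtColor(f["color"],cv2.COLOR_RGB2BGR));np.save(f"pics/{n}0.npy",f,allow_pickle=True)
    print(n,f["fx"],f["fy"],f["cx"],f["cy"],f.get("rvec"),f.get("tvec"),f.get("tool_from_camera"),(f["range_z"]>0).mean())
E
```

```text
{'time_s': 0.0, 'qpos': [70.129, 18.353, 89.707, -0.001, 72.045, -1.146], 'qvel': [-0.022, 0.099, 0.041, 0.039, 0.019, -0.037], 'effort': [-0.0, -41.245, -23.197, 0.072, 0.046, -0.0], 'ee_pos': [184.392, 544.011, 173.803], 'ee_rot': [-179.895, -0.001, 161.275], 'force': [0.313, -0.243, -0.808], 'torque': [0.033, 0.004, -0.044], 'gripper_width': 91.493}
scene 466.8304063031066 466.8304063031066 284.05613196911446 215.77926471765096 [ 2.26896643 -0.81827855  0.30514895] [-447.79996165  270.70921731  753.73063345] None 0.9959608843537415
top 412.8321461677652 412.8321461677652 284.82120664678223 209.95950691641562 [ 2.14780181 -2.12862143  0.13377504] [-77.32295346 526.73930046 877.79289063] None 0.9960331632653061
wrist 325.19226210127806 325.19226210127806 284.4398490804702 208.3663160068768 None None [[-1.58959655e-03 -9.58693862e-01 -2.84435496e-01  8.15679054e+01]
 [ 9.99998516e-01 -1.33510701e-03 -1.08859582e-03 -5.20935261e-01]
 [ 6.63878307e-04 -2.84436805e-01  9.58694562e-01 -2.09870546e+02]
 [ 0.00000000e+00  0.00000000e+00  0.00000000e+00  1.00000000e+00]] 0.9959183673469387
```

View pics/scene0.png

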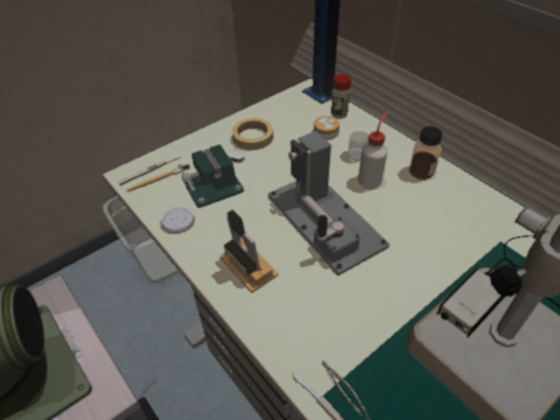

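View pics/top0.png

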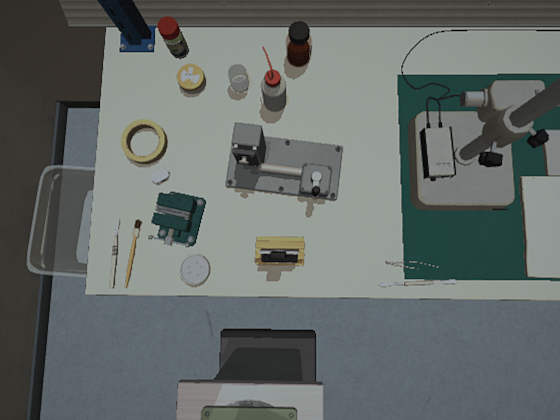

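View pics/wrist0.png

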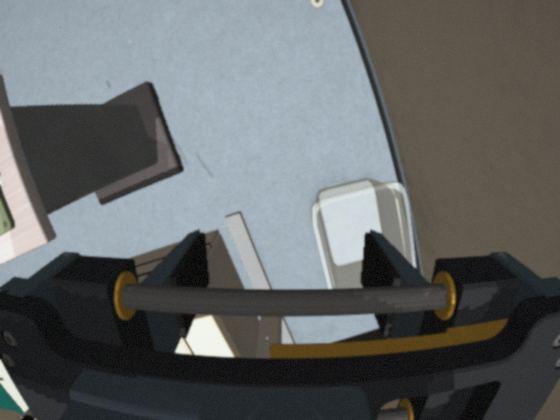

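```bash
cat > h.py <<'E'
import numpy as np,cv2
from scipy.spatial.transform import Rotation as Rn
def load(n): return np.load(n,allow_pickle=True).item()
def cloud(f):
    h,w=f["range_z"].shape
    u,v=np.meshgrid(np.arange(w),np.arange(h)); z=f["range_z"].astype(float)
    P=np.stack([(u-f["cx"])/f["fx"]*z,(v-f["cy"])/f["fy"]*z,z],-1)
    R=cv2.Rodrigues(np.array(f["rvec"],float))[0]
    return (P-np.array(f["tvec"]).ravel())@R   # R^T(P-t)
def proj(f,p):
    return cv2.projectPoints(np.array(p,float).reshape(-1,3),np.array(f["rvec"],float),np.array(f["tvec"],float),np.array([[f["fx"],0,f["cx"]],[0,f["fy"],f["cy"]],[0,0,1.]]),None)[0].reshape(-1,2)
def ray(f,u,v):
    R=cv2.Rodrigues(np.array(f["rvec"],float))[0]
    d=R.T@np.array([(u-f["cx"])/f["fx"],(v-f["cy"])/f["fy"],1]); return -R.T@np.array(f["tvec"]).ravel(),d/np.linalg.norm(d)
def onz(f,u,v,z):
    c,d=ray(f,u,v); return c+d*(z-c[2])/d[2]
E
python3 - <<'E'
from h import *
for n in ["scene","top"]:
    f=load(f"pics/{n}0.npy");C=cloud(f)
    print(n,proj(f,[[0,0,0],[500,0,0],[500,300,0],[184,544,174]]).round().tolist(), "cam",ray(f,280,210)[0].round())
    pts={"scene":[(237,222),(245,265),(300,150),(315,140),(322,226),(337,228),(335,245)],"top":[(280,256),(280,240),(258,251),(300,250),(246,137),(316,176),(316,190)]}[n]
    for u,v in pts: print((u,v),C[v,u].round(1))
    r={"scene":(200,120,400,300),"top":(210,100,360,290)}[n]
    x0,y0,x1,y1=r
    cv2.imwrite(f"pics/{n}0c.png",cv2.resize(cv2.cvtColor(f["color"],cv2.COLOR_RGB2BGR)[y0:y1,x0:x1],None,fx=3 if n=="scene" else 3,fy=3,interpolation=cv2.INTER_CUBIC))
E
```

```text
scene [[7.0, 383.0], [254.0, 233.0], [180.0, 161.0], [-22.0, 104.0]] cam [ 153. -535.  729.]
(237, 222) [418.3 -75.9 155.2]
(245, 265) [416.1 -88.4  51.6]
(300, 150) [619.4  -2.9 157.9]
(315, 140) [663.9   3.4 156. ]
(322, 226) [ 552.1 -142.4  105.9]
(337, 228) [ 592.3 -142.5   71.4]
(335, 245) [ 571.5 -160.5   54.3]
top [[248.0, 458.0], [253.0, 224.0], [124.0, 223.0], [-61.0, 385.0]] cam [397. -90. 943.]
(280, 256) [422.  -66.7 155.9]
(280, 240) [462.7 -61.8   9.1]
(258, 251) [432.7 -21.7 119. ]
(300, 250) [ 439.5 -106.7   33.1]
(246, 137) [655.9   3.6 155. ]
(316, 176) [ 596.4 -139.6   73.6]
(316, 190) [ 556.9 -137.   119.5]
```

View pics/scene0c.png

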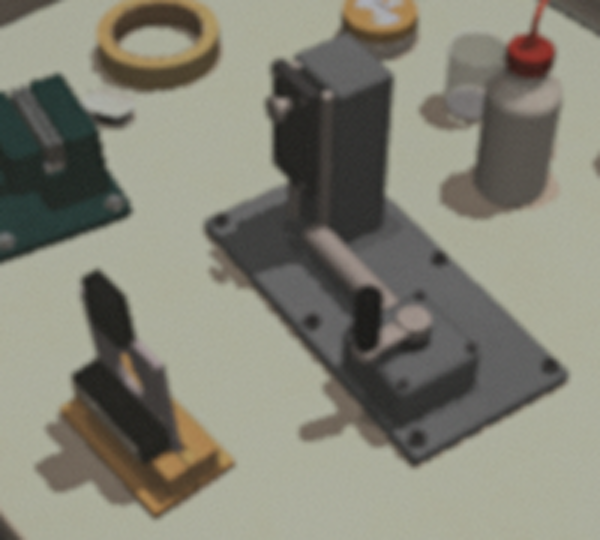

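View pics/top0c.png

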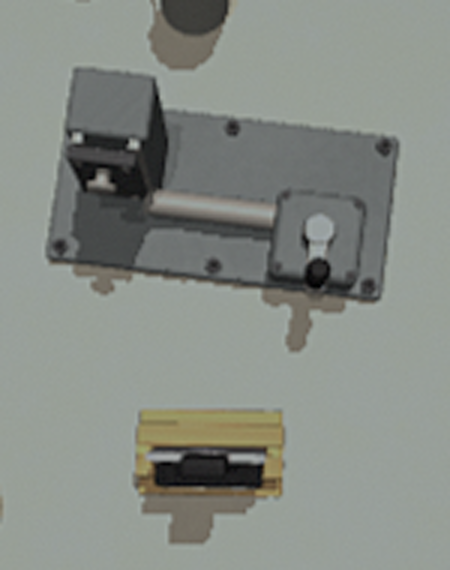

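```bash
cat >> h.py <<'E'
import json,os
def cmd(): return json.load(open("cmd.json")) if os.path.exists("cmd.json") else dict(p=[184.587,544.587,174.676],R=Rn.from_euler("xyz",[-180,0,161.276],degrees=True).as_matrix().tolist())
def mkR(yaw,tilt=(0,0)):  # tool down, yaw deg; tilt = world rotvec deg about x,y (after)
    return (Rn.from_rotvec([np.radians(tilt[0]),np.radians(tilt[1]),0])*Rn.from_euler("xyz",[180,0,yaw],degrees=True)).as_matrix()
def row(p,R,save=False):
    c=cmd();R0=np.array(c["R"]);d=R0.T@(np.array(p)-c["p"]);w=Rn.from_matrix(R0.T@R).as_rotvec()
    return d.round(1).tolist()+w.round(4).tolist()
def done(r): # record rows I sent (final)
    c=cmd();R0=np.array(c["R"]);p=np.array(c["p"])+R0@np.array(r[:3]);R=R0@Rn.from_rotvec(r[3:6]).as_matrix()
    json.dump(dict(p=p.tolist(),R=R.tolist()),open("cmd.json","w"));print("cmd",p.round(2),Rn.from_matrix(R).as_euler("xyz",degrees=True).round(2))
def wcloud(f,T):  # wrist, T world_from_tool
    h,w=f["range_z"].shape;u,v=np.meshgrid(np.arange(w),np.arange(h));z=f["range_z"].astype(float)
    D=wdir(f,u,v);P=D*(z/np.maximum(D[...,2],1e-6))[...,None]
    M=T@np.array(f["tool_from_camera"]);return P@M[:3,:3].T+M[:3,3]
def wdir(f,u,v):
    dx=(np.asarray(u)-f["cx"])/f["fx"];dy=(np.asarray(v)-f["cy"])/f["fy"];r=np.hypot(dx,dy)
    s=np.where(r>1e-9,np.sin(r)/np.maximum(r,1e-9),1);return np.stack([dx*s,dy*s,np.cos(r)],-1)
def T_state(s):
    T=np.eye(4);T[:3,:3]=Rn.from_euler("xyz",s["ee_rot"],degrees=True).as_matrix();T[:3,3]=s["ee_pos"];return T
def wonplane(f,T,u,v,n,c):
    M=T@np.array(f["tool_from_camera"]);d=M[:3,:3]@wdir(f,u,v);o=M[:3,3];n=np.array(n,float);return o+d*((c-n@o)/(n@d))
def wproj(f,T,p):
    M=np.linalg.inv(T@np.array(f["tool_from_camera"]));q=M[:3,:3]@np.array(p,float)+M[:3,3];t=np.arctan2(np.hypot(q[0],q[1]),q[2]);a=np.arctan2(q[1],q[0])
    return f["cx"]+f["fx"]*t*np.cos(a),f["cy"]+f["fy"]*t*np.sin(a)
E
python3 - <<'E'
from h import *
print(row([430,-130,330],mkR(90)),row([184.6,544.6,330],mkR(161.276)))
E
```

```text
[-449.0, -560.1, -155.3, -0.0, 0.0, 1.244] [-0.0, 0.0, -155.3, -0.0, 0.0, 0.0]
```

Request:
servo_tool:
  plan:
    - [[0,0,-50,0,0,0,1],[0,0,-100,0,0,0,1],[-449,-560,-155,0,0,1.244,1],[-449,-560,-155,0,0,1.244,1],[-449,-560,-155,0,0,1.244,1],[-449,-560,-155,0,0,1.244,1],[-449,-560,-155,0,0,1.244,1],[-449,-560,-155,0,0,1.244,1],[-449,-560,-155,0,0,1.244,1],[-449,-560,-155,0,0,1.244,1],[-449,-560,-155,0,0,1.244,1],[-449,-560,-155,0,0,1.244,1],[-449,-560,-155,0,0,1.244,1],[-449,-560,-155,0,0,1.244,1],[-449,-560,-155,0,0,1.244,1],[-449,-560,-155,0,0,1.244,1],[-449,-560,-155,0,0,1.244,1],[-449,-560,-155,0,0,1.244,1],[-449,-560,-155,0,0,1.244,1],[-449,-560,-155,0,0,1.244,1]]

```text
time_s: 2.15
ee_pos: [429.6, -128.8, 329.6]
ee_rot: [-180.0, -0.0, 90.1]
force: [0.4, 0.0, -0.0]
gripper_width: 91.4
```

```bash
cat > snap.py <<'E'
import sys
from workcell import *
from h import *
def snap(tag,names=("wrist",),ups=None):
    for n in names:
        s=state();f=grab_frame(n);f["state"]=s
        np.save(f"pics/{n}{tag}.npy",f,allow_pickle=True);cv2.imwrite(f"pics/{n}{tag}.png",cv2.cvtColor(f["color"],cv2.COLOR_RGB2BGR))
    print({k:np.round(s[k],2).tolist() for k in ["time_s","ee_pos","ee_rot","force","gripper_width"]})
if __name__=="__main__": snap(sys.argv[1],sys.argv[2:] or ("wrist",))
E
python3 -c "from h import *; done([-449,-560,-155,0,0,1.244])"; python3 snap.py 1 wrist
```

```text
cmd [ 430.06 -129.91  329.68] [180.   0.  90.]
{'time_s': 2.15, 'ee_pos': [429.55, -128.79, 329.62], 'ee_rot': [-179.99, -0.04, 90.07], 'force': [0.38, 0.03, -0.05], 'gripper_width': 91.38}
```

View pics/wrist1.png

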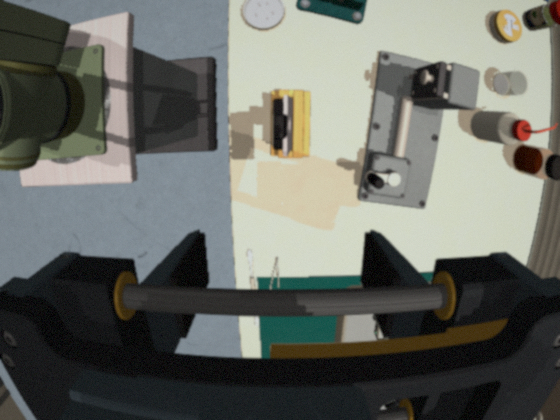

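Run:
```python
from h import *
f=load("pics/wrist1.npy");T=T_state(f["state"]);C=wcloud(f,T);im=cv2.cvtColor(f["color"],cv2.COLOR_RGB2BGR)
cv2.imwrite("pics/w1a.png",cv2.resize(im[75:175,250:330],None,fx=6,fy=6,interpolation=cv2.INTER_CUBIC))
cv2.imwrite("pics/w1b.png",cv2.resize(im[40:220,350:490],None,fx=5,fy=5,interpolation=cv2.INTER_CUBIC)[:600] if 0 else cv2.resize(im[45:210,355:485],None,fx=3.6,fy=3.6,interpolation=cv2.INTER_CUBIC))
for u,v in [(276,140),(283,123),(290,105),(300,110),(305,135),(425,82),(455,85),(418,85),(375,183),(392,178),(395,62),(240,200)]: print((u,v),C[v,u].round(1))
for n in ["top0","scene0"]:
    g=load(f"pics/{n}.npy");D=cloud(g)
    m=(D[...,2]>135)&(D[...,2]<175)&(abs(D[...,0]-425)<40)&(abs(D[...,1]+65)<50);print(n,"grip block",m.sum(),D[m].mean(0),D[m].min(0),D[m].max(0))
    m=(D[...,2]>105)&(D[...,2]<130)&(abs(D[...,0]-560)<40)&(abs(D[...,1]+140)<50);print("knob",m.sum(),D[m].mean(0),D[m].min(0),D[m].max(0))
D=C
m=(D[...,2]>135)&(D[...,2]<175)&(abs(D[...,0]-425)<40)&(abs(D[...,1]+65)<50);print("wrist grip block",m.sum(),D[m].mean(0),D[m].min(0),D[m].max(0))
m=(D[...,2]>105)&(D[...,2]<130)&(abs(D[...,0]-560)<40)&(abs(D[...,1]+140)<50);print("knob",m.sum(),D[m].mean(0),D[m].min(0),D[m].max(0))
```

```text
(276, 140) [415.7 -86.6  52.8]
(283, 123) [426.6 -58.4 156.9]
(290, 105) [436.2 -34.6  69.7]
(300, 110) [452.1 -41.2  33.2]
(305, 135) [461.6 -81.7   8.3]
(425, 82) [606.3   1.3 144.6]
(455, 85) [646.3   1.4 153.4]
(418, 85) [618.    2.1  93.9]
(375, 183) [ 550.8 -137.2  119.9]
(392, 178) [ 591.9 -139.4   70.8]
(395, 62) [611.   47.1  11.3]
(240, 200) [ 3.514e+02 -1.934e+02  1.000e-01]
top0 grip block 122 [424.81083684 -61.65829129 155.48622503] [418.07395862 -76.02167183 135.48897883] [432.33496494 -47.65414948 159.7439843 ]
knob 59 [ 558.76648927 -135.94270093  118.12622134] [ 551.59728772 -143.32550925  109.35533095] [ 567.97360877 -128.94903176  123.52521358]
scene0 grip block 210 [421.86587234 -66.13442601 151.28935762] [416.16848582 -78.21358995 135.12812936] [431.00807511 -47.40202376 160.99305122]
knob 90 [ 556.65514049 -139.52680963  115.7423632 ] [ 550.29097252 -145.62051638  105.15509081] [ 565.84020702 -130.70964325  123.00678295]
wrist grip block 313 [421.93642456 -62.02937612 155.81813303] [414.86720424 -76.3680784  135.29747606] [428.99013445 -47.7301223  159.29373999]
knob 133 [ 555.33002184 -136.31907213  117.33549397] [ 548.60202507 -144.92020992  105.55199749] [ 564.50528199 -129.4499554   121.77324595]
```

View pics/w1a.png

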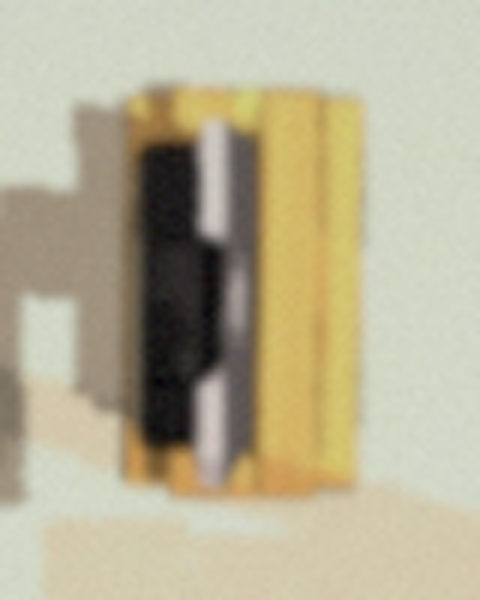

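View pics/w1b.png

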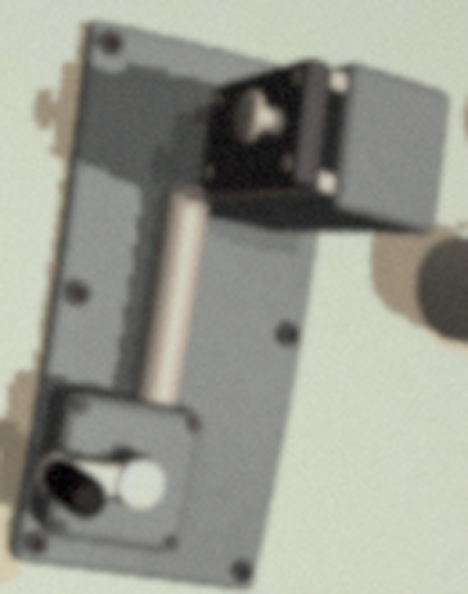

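Run:
```python
from h import *
fw=load("pics/wrist1.npy");ft=load("pics/top0.npy");fs=load("pics/scene0.npy")
for n,f,D in [("wrist",fw,wcloud(fw,T_state(fw["state"]))),("top",ft,cloud(ft)),("scene",fs,cloud(fs))]:
    print("==",n)
    x,y,z=D[...,0],D[...,1],D[...,2]
    tab=(abs(z)<6)&(x>350)&(x<720)&(abs(y)<300); print("table z",np.median(z[tab]),tab.sum())
    m=(z>157-2.5)&(z<162)&(abs(x-425)<25)&(abs(y+62)<30); r=cv2.minAreaRect(D[m][:,:2].astype(np.float32)); print("block top",m.sum(),np.median(D[m],0).round(1),r)
    m=(z>113)&(z<124)&(abs(x-430)<25)&(abs(y+62)<45)&(abs(y+62)>19)
    if m.sum()>5:
        p=np.polyfit(y[m],x[m],1); print("plate top",m.sum(),"slope yaw",-np.degrees(np.arctan(p[0])),"x at y=-62",np.polyval(p,-62),"z",np.median(z[m]),"y",y[m].min(),y[m].max())
    # base plate
    m=(z>7)&(z<15)&(x>530)&(x<720)&(y>-210)&(y<80)
    ys=np.arange(-180,40,5);X=[];Y=[]
    for a in ys:
        s=m&(y>=a)&(y<a+5)
        if s.sum()>5: X.append(np.percentile(x[s],1));Y.append(a+2.5)
    for _ in range(3):
        p=np.polyfit(Y,X,1);rr=np.abs(np.polyval(p,Y)-X);k=rr<max(2*np.median(rr),1);X=np.array(X)[k];Y=np.array(Y)[k]
    print("front edge yaw",-np.degrees(np.arctan(p[0])),"x@0",p[1],rr.mean(),len(X), cv2.minAreaRect(D[m][:,:2].astype(np.float32)))
    # stand
    m=(z>29)&(z<36)&(x>380)&(x<490)&(abs(y+62)<70); 
    if m.sum()>20: print("stand rect",cv2.minAreaRect(D[m][:,:2].astype(np.float32)),np.median(z[m]))
    # carriage top
    m=(z>148)&(z<165)&(x>590)&(x<720)&(abs(y)<50); print("column top",np.median(D[m],0),cv2.minAreaRect(D[m][:,:2].astype(np.float32)))
    # stud: points in front of the carriage
    m=(z>126)&(z<154)&(x>585)&(x<635)&(abs(y-2)<15); print("stud-ish",m.sum(),[ (np.percentile(D[m][:,i],[2,50,98])).round(1).tolist() for i in range(3)] if m.sum() else 0)
    m=(z>66)&(z<76)&(abs(x-592)<14)&(abs(y+140)<14); print("hub",m.sum(),np.median(D[m],0).round(1))
```

```text
== wrist
table z -0.14071174589923885 36778
block top 277 [420.8 -61.9 156.8] ((421.3573913574219, -61.973514556884766), (28.450756072998047, 12.925568580627441), 89.87901306152344)
plate top 136 slope yaw -0.9226454842336981 x at y=-62 429.1400227173194 z 117.49002713818041 y -101.19116216644323 -22.995675412747758
front edge yaw -6.9761587769988544 x@0 577.215095111352 0.39871420179852174 43 ((632.957763671875, -69.87982177734375), (260.3995361328125, 130.6359405517578), 83.10270690917969)
stand rect ((437.7412414550781, -62.47804260253906), (105.65728759765625, 39.02740478515625), 89.86524200439453) 31.70487253652726
column top [649.63345475   3.02312647 154.60010006] ((643.3768310546875, 4.016502380371094), (56.02504348754883, 80.41411590576172), 82.9830093383789)
stud-ish 294 [[602.8, 615.9, 630.4], [-12.2, 4.2, 16.2], [127.2, 143.8, 153.2]]
hub 188 [ 591.6 -140.4   71.5]
== top
table z 0.11864240191625064 29565
block top 101 [423.9 -61.  157. ] ((424.7425231933594, -60.96508026123047), (13.286566734313965, 26.60430335998535), 0.12771901488304138)
plate top 63 slope yaw -1.16050
[... 862 characters left out ...]
e top 50 slope yaw 1.359369899390524 x at y=-62 429.90838054423875 z 117.54070156034842 y -102.85213312430048 -21.245022357721123
front edge yaw -6.916336631315713 x@0 579.0856606618995 0.3739174385631092 41 ((635.4537353515625, -69.30494689941406), (260.04974365234375, 131.6790008544922), 83.42493438720703)
stand rect ((440.069580078125, -62.96064376831055), (106.7221450805664, 39.3404655456543), 88.40254974365234) 32.43241068138739
column top [649.85826363   1.10534888 155.34747303] ((645.3226928710938, 4.677700042724609), (58.23170852661133, 79.35550689697266), 81.51688385009766)
stud-ish 160 [[604.9, 618.4, 632.4], [-12.5, 2.2, 15.3], [126.4, 142.7, 153.2]]
hub 117 [ 593.4 -141.5   71.6]
```

```bash
python3 -c "
from h import *
print(row([540,-60,200],mkR(83)))"
```

```text
[69.9, 109.9, 129.7, -0.0, 0.0, 0.1222]
```

Request:
servo_tool:
  plan:
    - [[70,110,130,0,0,0.1222,1],[70,110,130,0,0,0.1222,1],[70,110,130,0,0,0.1222,1],[70,110,130,0,0,0.1222,1],[70,110,130,0,0,0.1222,1],[70,110,130,0,0,0.1222,1],[70,110,130,0,0,0.1222,1],[70,110,130,0,0,0.1222,1],[70,110,130,0,0,0.1222,1]]

```text
time_s: 3.1
ee_pos: [540.0, -60.4, 201.1]
ee_rot: [179.9, -0.0, 83.0]
force: [0.1, 0.5, 0.1]
gripper_width: 91.3
```

```bash
python3 -c "from h import *; done([70,110,130,0,0,.1222])"; python3 snap.py 2 wrist
python3 - <<'E'
from h import *
f=load("pics/wrist2.npy");im=cv2.cvtColor(f["color"],cv2.COLOR_RGB2BGR)
T=T_state(f["state"]);print(wproj(f,T,[610,8,143]))
cv2.imwrite("pics/w2.png",im)
E
```

```text
cmd [540.06 -59.91 199.68] [180.   0.  83.]
{'time_s': 3.1, 'ee_pos': [540.01, -60.42, 201.05], 'ee_rot': [179.86, -0.0, 82.95], 'force': [0.12, 0.5, 0.13], 'gripper_width': 91.31}
(np.float64(359.1844462083567), np.float64(120.49448054378394))
```

View pics/wrist2.png

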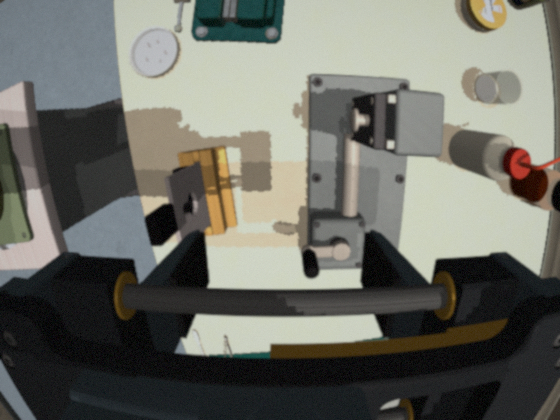

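Run:
```python
from h import *
f=load("pics/wrist2.npy");im=cv2.cvtColor(f["color"],cv2.COLOR_RGB2BGR)
T=T_state(f["state"]);C=wcloud(f,T)
cv2.imwrite("pics/w2a.png",cv2.resize(im[85:165,335:455],None,fx=6,fy=6,interpolation=cv2.INTER_NEAREST))
a=np.radians(-6.95);ex=np.array([np.cos(a),np.sin(a)]);ey=np.array([-np.sin(a),np.cos(a)])
L=np.stack([C[...,:2]@ex,C[...,:2]@ey,C[...,2]],-1)
print("pred axis local",(np.array([610,8])@ex,np.array([610,8])@ey), "hub", np.array([591.6,-140.4])@ey)
for v in range(104,134,2): print(v,[ "%d,%d,%d"%tuple(L[v,u]) for u in range(345,378,3)])
```

```text
pred axis local (np.float64(604.5497710055995), np.float64(81.7531306867031)) hub -67.78290235195102
104 ['617,99,10', '620,99,11', '624,99,11', '612,97,85', '612,97,98', '612,96,111', '612,96,124', '612,96,134', '612,96,142', '612,95,154', '613,95,158']
106 ['616,97,13', '620,97,11', '624,97,12', '612,95,85', '612,95,98', '612,94,110', '612,94,121', '612,94,135', '612,94,143', '612,94,153', '613,94,158']
108 ['616,94,12', '620,94,11', '624,94,13', '600,92,139', '612,93,99', '612,93,111', '612,92,121', '612,92,135', '612,92,143', '612,92,152', '613,92,158']
110 ['617,92,10', '620,92,12', '624,92,10', '599,90,144', '601,90,146', '612,91,111', '612,91,122', '612,90,136', '612,90,143', '612,90,152', '613,90,159']
112 ['617,89,10', '620,89,10', '598,88,140', '599,88,146', '601,88,147', '612,89,112', '612,89,122', '613,89,131', '612,89,145', '612,89,152', '613,89,158']
114 ['617,87,11', '620,87,12', '597,86,140', '598,87,147', '601,87,148', '605,87,141', '612,87,122', '613,87,132', '612,87,145', '612,87,154', '613,87,159']
116 ['616,84,12', '620,84,11', '597,85,141', '599,85,146', '601,85
[... 642 characters left out ...]
142', '607,78,144', '610,79,143', '612,79,145', '612,79,155', '613,79,159']
126 ['617,72,11', '621,72,11', '597,76,143', '599,77,147', '601,77,148', '612,76,111', '612,76,123', '611,77,140', '612,77,145', '612,77,154', '613,78,159']
128 ['617,69,13', '620,70,12', '598,75,139', '599,75,145', '602,75,145', '612,74,111', '542,85,410', '612,75,137', '612,75,146', '612,76,155', '613,76,160']
130 ['617,67,12', '621,67,11', '624,67,12', '599,73,144', '612,71,100', '612,72,115', '612,73,124', '611,73,138', '612,74,146', '612,74,154', '613,74,159']
132 ['617,64,11', '620,65,13', '624,65,12', '612,69,85', '612,69,102', '612,70,113', '612,71,125', '612,71,134', '612,72,147', '612,73,155', '613,73,159']
```

View pics/w2a.png

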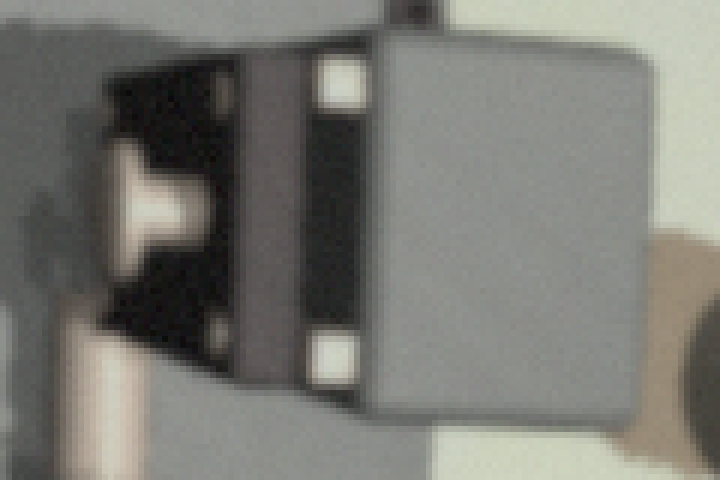

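```bash
python3 - <<'E'
from h import *
f=load("pics/wrist2.npy");T=T_state(f["state"]);C=wcloud(f,T);x,y,z=C[...,0],C[...,1],C[...,2]
m=(abs(z)<5)&(x>480)&(x<560)&(y>-20)&(y<120);print("table",np.median(z[m]))
# face fit: plane with z in 85..150
a=np.radians(-6.95)
for it in range(3):
    ex=np.array([np.cos(a),np.sin(a)]);ey=np.array([-np.sin(a),np.cos(a)]);lx=C[...,:2]@ex;ly=C[...,:2]@ey
    m=(abs(lx-612)<3)&(abs(ly-82)<22)&(z>80)&(z<158); p=np.polyfit(ly[m],lx[m],1);pz=np.polyfit(z[m],lx[m],1); print(m.sum(),"face slope deg",np.degrees(p[0]),"x",np.median(lx[m]),"vert slope",np.degrees(pz[0])); 
    m2=(lx>603.5)&(lx<611)&(z>136)&(abs(ly-82)<9);print("shank y",ly[m2].min(),ly[m2].max(),np.median(ly[m2]),"ztop",np.percentile(z[m2],[50,80,95]))
    m3=(lx>595)&(lx<603)&(z>132)&(abs(ly-82)<15);print("head y",ly[m3].min(),ly[m3].max(),"ztop",np.percentile(z[m3],[80,95,99]),"x",np.percentile(lx[m3],[2,98]))
    m4=(abs(z-160)<2)&(abs(ly-82)<30)&(lx>605)&(lx<625);print("top",np.median(z[m4]),ly[m4].min(),ly[m4].max())
    a-=np.arctan(p[0])
m=(abs(z-11)<4)&(lx>560)&(ly<120)&(ly>-80);print("yaw deg",np.degrees(a))
print(proj)
m=(z>66)&(z<76)&(abs(x-592)<12)&(abs(y+140)<12);print("hub",np.median(C[m],0),cv2.minEnclosingCircle(C[m][:,:2].astype(np.float32)))
E
python3 -c "
from h import *
print(row([425,-115,200],mkR(90)))"
```

```text
table -0.21531705131590684
818 face slope deg -0.07651451938688604 x 612.4682883272114 vert slope -0.1571890079578918
shank y 77.91157029486548 87.23617102822122 82.39371816997979 ztop [143.89964015 144.53031375 145.05498287]
head y 72.6685095225777 92.20482256384923 ztop [148.42564409 149.86507593 150.44592749] x [597.59223143 602.26002162]
top 159.51540363346663 59.722137797317025 104.93190167134453
819 face slope deg 0.15445065644123093 x 612.5735430643186 vert slope -0.19117533231316403
shank y 77.10366515028649 86.42747764928437 81.60275935954452 ztop [143.88231906 144.53321861 145.06138858]
head y 71.8673173774593 91.40017568999174 ztop [148.42564409 149.86507593 150.44592749] x [597.69819832 602.36734009]
top 159.51540363346663 58.90001932162768 104.10264605179638
804 face slope deg -0.21728590251762347 x 612.349854198629 vert slope -0.16033219598191117
shank y 78.73434025291196 88.05972676741999 83.24729314812139 ztop [143.88231906 144.52740889 145.04857717]
head y 73.48445139289332 93.02424752066553 ztop [148.42564409 149.86507593 150.44592749] x [597.48320049 602.14960544]
top 159.51540363346663 60.55941846144227 105.77636917270411
yaw deg -6.810650947566165
<function proj at 0x7fe520df82c0>
hub [ 592.87141517 -138.58014337   71.5361432 ] ((592.0057983398438, -139.30506896972656), 13.568241119384766)
[-68.7, -107.5, -0.3, -0.0, 0.0, -0.1222]
```

Request:
servo_tool:
  plan:
    - [[-69,-107,0,0,0,-0.1222,1],[-69,-107,0,0,0,-0.1222,1],[-69,-107,0,0,0,-0.1222,1],[-69,-107,0,0,0,-0.1222,1],[-69,-107,0,0,0,-0.1222,1],[-69,-107,0,0,0,-0.1222,1],[-69,-107,0,0,0,-0.1222,1],[-69,-107,0,0,0,-0.1222,1]]

```text
time_s: 3.95
ee_pos: [426.1, -115.0, 199.4]
ee_rot: [-180.0, -0.0, 90.1]
force: [-0.2, 0.1, 0.0]
gripper_width: 91.3
```

```bash
python3 -c "from h import *; done([-69,-107,0,0,0,-.1222])"; python3 snap.py 3 wrist
python3 - <<'E'
from h import *
f=load("pics/wrist3.npy");T=T_state(f["state"]);C=wcloud(f,T);x,y,z=C[...,0],C[...,1],C[...,2]
m=(abs(z)<5)&(x>480)&(x<560)&(y>-80)&(y<20);print("table",np.median(z[m]))
m=(z>153)&(z<163)&(abs(x-422)<15)&(abs(y+62)<22);print("top",cv2.minAreaRect(C[m][:,:2].astype(np.float32)),np.percentile(z[m],[5,50,95]),np.median(C[m],0)); p=np.polyfit(x[m],z[m],1);print("top slope lean deg",np.degrees(np.arctan(p[0])))
p=np.polyfit(y[m],z[m],1);print("top slope y deg",np.degrees(np.arctan(p[0])))
m=(z>112)&(z<124)&(abs(x-430)<12)&(abs(y+62)<43)&(abs(y+62)>19);p=np.polyfit(y[m],x[m],1);print("plate top yaw",-np.degrees(np.arctan(p[0])),"x",np.polyval(p,-62),np.percentile(x[m],[5,95]),"y",y[m].min(),y[m].max(),"z",np.percentile(z[m],[5,50,95]))
pz=np.polyfit(y[m],z[m],1);print("roll of plate top",np.degrees(np.arctan(pz[0])))
m=(z>29)&(z<36)&(x>400)&(x<490)&(abs(y+62)<70);print("stand",cv2.minAreaRect(C[m][:,:2].astype(np.float32)),np.median(z[m]))
m=(z>58)&(z<110)&(abs(y+62)<38)&(abs(x-432)<18)
print("plate-back/front pts",m.sum());
if m.sum()>50: q=np.polyfit(z[m],x[m],1);print(q,np.degrees(np.arctan(q[0])))
im=cv2.cvtColor(f["color"],cv2.COLOR_RGB2BGR);cv2.imwrite("pics/w3a.png",cv2.resize(im[80:270,180:400],None,fx=3,fy=3,interpolation=cv2.INTER_CUBIC))
E
```

```text
cmd [ 425.45 -115.35  199.68] [180.   0.  90.]
{'time_s': 3.95, 'ee_pos': [426.12, -115.03, 199.44], 'ee_rot': [-179.99, -0.02, 90.05], 'force': [-0.17, 0.09, 0.0], 'gripper_width': 91.26}
table -0.21578581616688552
top ((421.45587158203125, -62.02653503417969), (30.361783981323242, 14.153510093688965), 89.6282730102539) [154.26009154 156.68035558 157.98490081] [421.48918547 -61.51923653 156.68035558]
top slope lean deg 3.979530354415045
top slope y deg -0.1366771746632518
plate top yaw -0.6987157261740315 x 429.00530115099485 [426.35069818 431.64864846] y -102.01066582792697 -22.433450474342095 z [116.46212432 117.60783119 118.69076027]
roll of plate top -0.13484415714909462
stand ((437.8641052246094, -62.10707473754883), (107.44258117675781, 38.63279342651367), 89.81786346435547) 31.720415652051145
plate-back/front pts 208
[-8.82552812e-02  4.41836428e+02] -5.043587394430585
```

View pics/w3a.png

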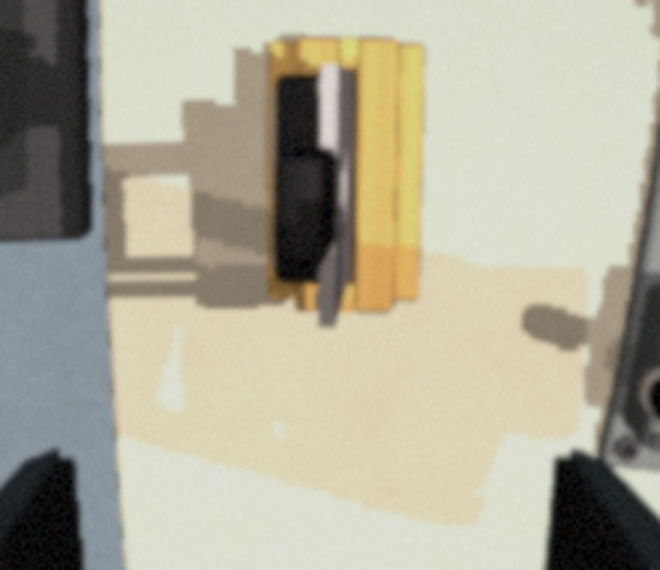

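```bash
python3 -c "
from h import *
R=mkR(89.5,(0,-4.4));zb=-R[:,2];print(zb)
g=np.array([421.5,-62.1,156.9])-34*zb;print(g)
print(row(g+65*zb,R));print(row(g,R))"
```

```text
[-7.67190281e-02  1.38777878e-17  9.97052752e-01]
[424.10844696 -62.1        123.00020642]
[53.3, -6.3, 11.9, -0.0768, 0.0003, 0.0087]
[53.3, -1.3, 76.7, -0.0768, 0.0003, 0.0087]
```

Request:
servo_tool:
  plan:
    - [[53.3,-6.3,12,-0.0768,0.0003,0.0087,1],[53.3,-6.3,12,-0.0768,0.0003,0.0087,1],[53.3,-6.3,12,-0.0768,0.0003,0.0087,1],[53.3,-4,42,-0.0768,0.0003,0.0087,1],[53.3,-2,68,-0.0768,0.0003,0.0087,1],[53.3,-1.3,76.7,-0.0768,0.0003,0.0087,1],[53.3,-1.3,76.7,-0.0768,0.0003,0.0087,1],[53.3,-1.3,76.7,-0.0768,0.0003,0.0087,1],[53.3,-1.3,76.7,-0.0768,0.0003,0.0087,0.5],[53.3,-1.3,76.7,-0.0768,0.0003,0.0087,0.35]]
  squeeze: 30

```text
time_s: 5.0
ee_pos: [425.0, -62.3, 124.0]
ee_rot: [175.5, -0.0, 89.5]
force: [1.1, -0.1, -0.3]
gripper_width: 77.8
```

Request:
servo_tool:
  plan:
    - [[0,0,0,0,0,0,0.3],[0,0,0,0,0,0,0.3],[0,0,0,0,0,0,0.3],[0,0,0,0,0,0,0.3],[0,0,0,0,0,0,0.3],[0,0,0,0,0,0,0.3]]

```text
time_s: 5.6
ee_pos: [424.1, -62.1, 122.9]
ee_rot: [175.6, -0.0, 89.5]
force: [-0.1, -0.3, 0.3]
gripper_width: 30.1
```

```bash
python3 -c "from h import *; done([53.3,-1.3,76.7,-.0768,.0003,.0087])"; python3 snap.py 4 wrist
```

```text
cmd [424.15 -62.05 122.98] [ 1.756e+02 -4.000e-02  8.950e+01]
{'time_s': 5.6, 'ee_pos': [424.13, -62.05, 122.91], 'ee_rot': [175.6, -0.04, 89.51], 'force': [-0.07, -0.3, 0.29], 'gripper_width': 30.08}
```

View pics/wrist4.png

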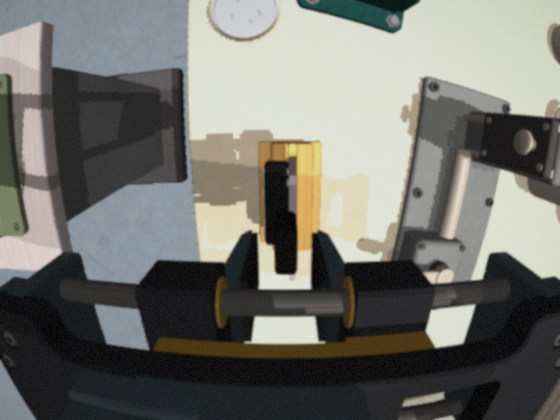

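Request:
servo_tool:
  plan:
    - [[0,0,0,0,0,0,0.1],[0,0,0,0,0,0,0.1],[0,0,0,0,0,0,0.1],[0,0,0,0,0,0,0.1],[0,0,0,0,0,0,0.1],[0,0,0,0,0,0,0.1]]
  squeeze: 40

```text
time_s: 6.25
ee_pos: [424.1, -62.1, 122.9]
ee_rot: [175.6, -0.0, 89.5]
force: [-0.9, 0.3, 0.0]
gripper_width: 9.3
```

```bash
python3 snap.py 5 wrist top;python3 - <<'E'
from h import *
f=load("pics/wrist5.npy");im=cv2.cvtColor(f["color"],cv2.COLOR_RGB2BGR);cv2.imwrite("pics/w5a.png",cv2.resize(im[120:330,190:390],None,fx=2.8,fy=2.8,interpolation=cv2.INTER_CUBIC))
E
```

```text
{'time_s': 6.3, 'ee_pos': [424.15, -62.04, 122.92], 'ee_rot': [175.6, -0.04, 89.5], 'force': [0.02, -0.28, 0.33], 'gripper_width': 9.48}
```

View pics/w5a.png

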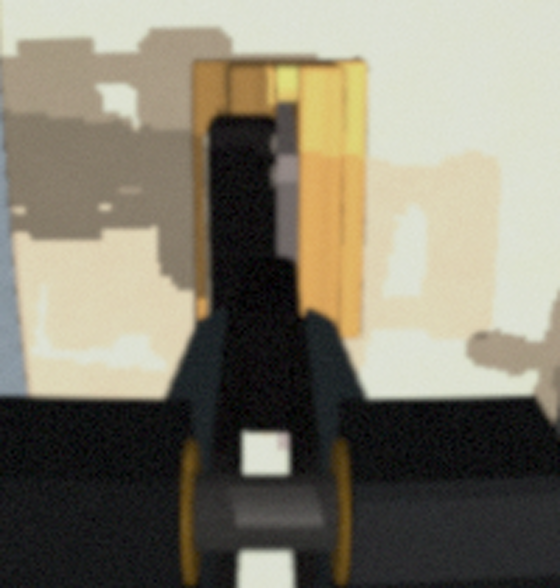

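Request:
servo_tool:
  plan:
    - [[0,0,0,0,0,0,0],[0,0,0,0,0,0,0],[0,0,0,0,0,0,0],[0,0,0,0,0,0,0]]

```text
time_s: 6.75
ee_pos: [424.1, -62.1, 122.9]
ee_rot: [175.6, -0.0, 89.5]
force: [-0.4, -0.0, -0.3]
gripper_width: -0.0
```

```bash
python3 snap.py 6 wrist top scene;python3 - <<'E'
from h import *
f=load("pics/wrist6.npy");im=cv2.cvtColor(f["color"],cv2.COLOR_RGB2BGR);cv2.imwrite("pics/w6a.png",cv2.resize(im[120:330,190:390],None,fx=2.8,fy=2.8,interpolation=cv2.INTER_CUBIC))
f=load("pics/scene6.npy");im=cv2.cvtColor(f["color"],cv2.COLOR_RGB2BGR);cv2.imwrite("pics/s6a.png",cv2.resize(im[130:310,170:370],None,fx=3,fy=3,interpolation=cv2.INTER_CUBIC))
C=wcloud(load("pics/wrist6.npy"),T_state(load("pics/wrist6.npy")["state"]))
for v in range(230,300,8): print(v,[ "%d,%d,%d"%tuple(C[v,u]) for u in range(255,315,6)])
E
```

```text
{'time_s': 6.85, 'ee_pos': [424.14, -62.05, 122.92], 'ee_rot': [175.6, -0.04, 89.5], 'force': [-0.36, -0.11, -0.85], 'gripper_width': 0.16}
230 ['399,-104,0', '406,-101,7', '412,-85,51', '417,-85,53', '417,-47,154', '421,-47,154', '423,-44,163', '428,-50,148', '448,-94,32', '454,-94,31']
238 ['399,-113,0', '406,-110,8', '410,-44,173', '413,-45,173', '416,-46,169', '420,-51,157', '423,-47,169', '425,-45,174', '448,-102,32', '454,-103,31']
246 ['399,-123,0', '405,-123,0', '409,-44,184', '412,-45,183', '415,-46,181', '420,-57,156', '421,-46,182', '424,-45,184', '427,-44,185', '454,-111,32']
254 ['398,-132,0', '406,-44,194', '409,-45,192', '412,-45,193', '415,-46,190', '420,-61,157', '421,-46,191', '423,-44,194', '426,-45,194', '459,-135,0']
262 ['405,-24,244', '407,-24,244', '408,-23,246', '411,-44,203', '414,-45,200', '420,-67,156', '420,-46,199', '417,-24,245', '419,-23,247', '421,-24,245']
270 ['405,-24,249', '406,-23,250', '408,-24,248', '411,-44,210', '414,-46,206', '420,-72,157', '419,-46,208', '417,-24,249', '418,-24,249', '420,-24,251']
278 ['405,-24,254', '406,-24,254', '408,-23,255', '410,-26,251', '413,-46,214', '431,-164,0', '418,-45,216', '416,-25,252', '418,-23,257', '419,-24,255']
286 ['405,-24,258', '406,-23,259', '408,-23,259', '410,-25,256', '413,-48,217', '431,-176,0', '418,-48,217', '416,-26,256', '417,-24,259', '419,-23,260']
294 ['405,-24,262', '406,-24,261', '408,-24,262', '409,-27,258', '411,-28,255', '413,-28,255', '415,-29,254', '416,-27,258', '417,-24,262', '418,-24,263']
```

View pics/w6a.png

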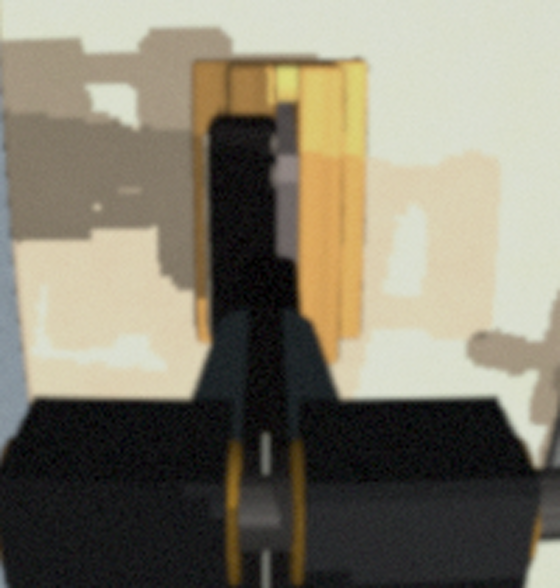

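View pics/s6a.png

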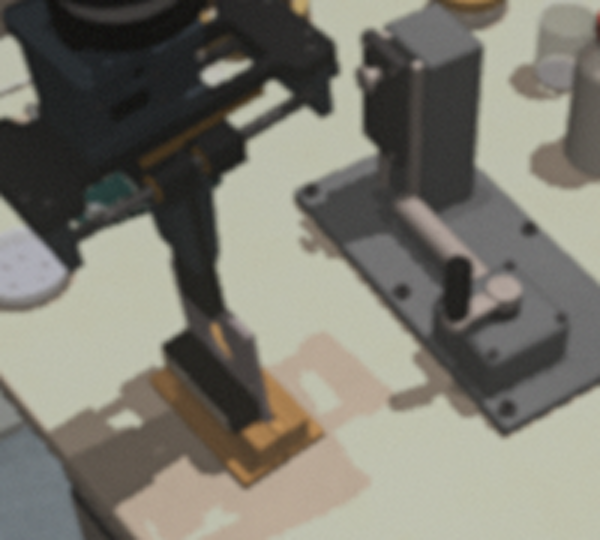

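```bash
python3 - <<'E'
from h import *
for k in (4,5,6):
    f=load(f"pics/wrist{k}.npy");T=T_state(f["state"]);C=wcloud(f,T)
    print(k,f["state"]["gripper_width"],"TCP px",wproj(f,T,f["state"]["ee_pos"]), "pad edge bottom px",wproj(f,T,np.array([424.1,-46,123.])),"z160",wproj(f,T,np.array([421.3,-46,160.])))
    for v in range(176,240,6): print(v,[ "%d,%d,%d"%tuple(C[v,u]) for u in range(255,318,5)])
E
python3 - <<'E'
import sys;sys.path.insert(0,'.')
from h import *
f=load("pics/wrist6.npy");im=cv2.cvtColor(f["color"],cv2.COLOR_RGB2BGR)
g=np.clip(im[150:300,230:340].astype(float)*2.5,0,255).astype(np.uint8)
f=load("pics/wrist4.npy");im=cv2.cvtColor(f["color"],cv2.COLOR_RGB2BGR)
g2=np.clip(im[150:300,230:340].astype(float)*2.5,0,255).astype(np.uint8)
cv2.imwrite("pics/w6b.png",cv2.resize(np.hstack([g,g2]),None,fx=3.6,fy=3.6,interpolation=cv2.INTER_CUBIC))
E
```

```text
4 30.077216571145687 TCP px (np.float64(286.1290008863725), np.float64(233.3584796897642)) pad edge bottom px (np.float64(285.8881518710932), np.float64(211.19089192786208)) z160 (np.float64(286.2257378118195), np.float64(230.41058047434615))
176 ['401,-44,0', '407,-43,7', '411,-35,49', '415,-35,51', '420,-35,52', '424,-35,53', '429,-35,53', '427,-22,117', '430,-23,117', '444,-39,32', '449,-39,32', '454,-40,31', '463,-44,8']
182 ['401,-51,0', '406,-49,7', '411,-40,50', '415,-40,51', '420,-40,52', '424,-40,52', '428,-40,54', '427,-27,116', '430,-27,118', '444,-45,32', '449,-45,31', '454,-45,31', '463,-51,7']
188 ['401,-57,0', '406,-55,7', '411,-46,51', '415,-45,53', '420,-45,53', '424,-45,53', '428,-45,54', '427,-31,117', '430,-31,118', '444,-51,32', '449,-51,31', '454,-51,32', '463,-57,7']
194 ['401,-64,0', '406,-62,7', '411,-51,50', '415,-51,51', '420,-51,53', '424,-51,52', '428,-51,53', '427,-35,117', '430,-35,118', '445,-57,30', '449,-57,31', '454,-57,31', '463,-63,7']
200 ['401,-70,0', '406,-68,7', '411,-57,51', '415,-56,53', '419,-56,54', '424,-56,54', '428,-57,52', '427,-39,117
[... 5150 characters left out ...]
-74,51', '419,-47,133', '422,-47,133', '425,-47,133', '429,-48,131', '445,-81,31', '449,-81,32', '455,-82,31', '464,-90,7']
224 ['400,-97,0', '405,-94,7', '410,-80,49', '415,-79,52', '415,-49,137', '418,-47,145', '421,-47,144', '424,-47,145', '428,-47,144', '445,-87,31', '450,-88,31', '455,-88,31', '464,-97,7']
230 ['399,-104,0', '405,-101,7', '410,-86,49', '414,-85,51', '415,-48,151', '418,-47,155', '421,-47,154', '423,-47,155', '426,-47,154', '444,-93,32', '450,-94,32', '455,-94,32', '464,-103,7']
236 ['399,-111,0', '405,-108,6', '410,-91,50', '411,-44,171', '414,-45,170', '417,-46,166', '420,-50,157', '422,-46,168', '425,-45,171', '427,-45,172', '450,-101,30', '455,-101,31', '464,-110,8']
```

View pics/w6b.png

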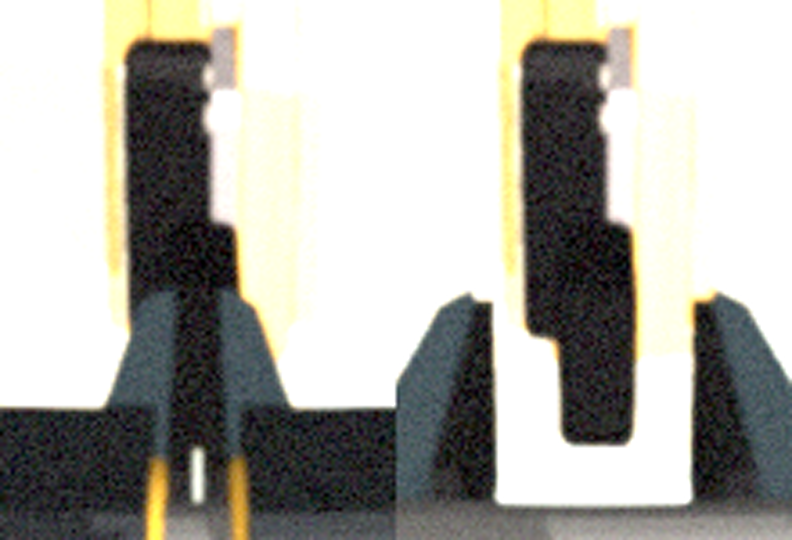

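Run:
```python
from h import *
f=load("pics/scene6.npy");C=cloud(f)
for z in range(110,200,8):
    u,v=proj(f,[424-(z-123)*.077,-62-15,z])[0].round().astype(int)
    print(z,(u,v),["%d,%d,%d"%tuple(C[v,k]) for k in range(u-8,u+9,2)])
f=load("pics/wrist3.npy");T=T_state(f["state"]);C=wcloud(f,T)
Ti=np.linalg.inv(T);L=C@Ti[:3,:3].T+Ti[:3,3]
for k in (2,3,4,6):
    f=load(f"pics/wrist{k}.npy");T=T_state(f["state"]);C=wcloud(f,T);Ti=np.linalg.inv(T);L=C@Ti[:3,:3].T+Ti[:3,3]
    m=(abs(L[...,1])<62)&(abs(L[...,0])<25)&(L[...,2]>-90)&(L[...,2]<5)
    if k in(4,6): m&=~((abs(L[...,1])<9)&(L[...,2]>-40)&(L[...,2]<0)); m&=(C[...,2]>140)
    print(k,m.sum(),np.percentile(L[m][:,2],[50,90,99,100]).round(1),np.percentile(L[m][:,0],[1,50,99]).round(1),np.percentile(L[m][:,1],[1,50,99]).round(1))
```

```text
110 (np.int64(243), np.int64(238)) ['433,-33,64', '433,-42,72', '431,-53,83', '456,-17,33', '430,-69,99', '429,-76,106', '428,-85,115', '430,-88,115', '432,-91,117']
118 (np.int64(242), np.int64(235)) ['432,-34,74', '432,-42,81', '431,-49,88', '421,-75,119', '429,-67,106', '429,-75,113', '429,-80,118', '432,-83,118', '489,1,0']
126 (np.int64(241), np.int64(232)) ['432,-32,81', '431,-41,90', '418,-70,125', '420,-74,127', '422,-77,127', '428,-74,121', '431,-75,119', '489,11,0', '490,5,4']
134 (np.int64(241), np.int64(229)) ['419,-56,119', '419,-64,127', '418,-72,134', '419,-77,138', '423,-76,133', '428,-75,129', '491,21,0', '493,17,1', '497,16,0']
142 (np.int64(240), np.int64(226)) ['417,-58,130', '418,-63,134', '417,-71,141', '419,-75,143', '422,-76,142', '426,-76,140', '431,-75,135', '496,24,2', '500,23,0']
150 (np.int64(239), np.int64(223)) ['418,-55,135', '417,-63,142', '417,-70,149', '417,-76,153', '421,-76,150', '425,-76,148', '429,-76,145', '500,34,1', '505,33,-1']
158 (np.int64(239), np.int64(220)) ['417,-58,146', '416,-66,153', '417,-72,157', '416,-79,163', '423,-74,155', '426
[... 472 characters left out ...]
6', '420,-76,180', '423,-77,179', '426,-78,178', '430,-78,175', '521,62,1']
190 (np.int64(236), np.int64(208)) ['409,-68,188', '407,-79,198', '410,-79,196', '415,-77,192', '418,-78,190', '423,-75,185', '424,-80,188', '428,-79,184', '524,70,2']
198 (np.int64(235), np.int64(204)) ['407,-71,201', '406,-78,207', '410,-78,204', '413,-78,202', '418,-76,198', '421,-78,197', '424,-79,196', '428,-78,193', '529,81,2']
2 3958 [-67.5 -45.3 -39.7 -38.3] [-15.5  13.5  17.7] [-56.9 -46.1  54.7]
3 3962 [-67.3 -45.3 -39.7 -38.3] [-15.5  13.6  17.8] [-57.  -46.1  54.7]
4 2572 [-70.2 -47.1 -40.3 -37.8] [-14.3  16.1  17.8] [-26.6  13.7  24.4]
6 1490 [-68.2 -47.8 -41.1 -40. ] [15.  16.9 17.8] [-12.   -1.7   9.8]
```

Request:
servo_tool:
  plan:
    - [[0,0,0,0,0,0,0.5],[0,0,0,0,0,0,0.5],[0,0,0,0,0,0,0.5],[0,0,0,0,0,0,0.5],[0,0,0,0,0,0,0.5],[0,0,0,0,0,0,0.5],[0,0,10,0,0,0,0.5],[0,0,20,0,0,0,0.5],[0,0,30,0,0,0,0.5],[0,0,38,0,0,0,0.5],[0,0,38,0,0,0,0.5],[0,0,38,0,0,0,0.5],[0,0,38,0,0,0,0],[0,0,38,0,0,0,0],[0,0,38,0,0,0,0],[0,0,38,0,0,0,0],[0,0,38,0,0,0,0],[0,0,38,0,0,0,0],[0,0,38,0,0,0,0]]
  squeeze: 40

```text
time_s: 8.8
ee_pos: [428.2, -62.2, 85.4]
ee_rot: [175.5, -0.0, 89.5]
force: [2.8, -0.2, -0.8]
gripper_width: 13.6
```

```bash
python3 -c "from h import *; done([0,0,38,0,0,0])"; python3 snap.py 7 wrist;python3 - <<'E'
from h import *
f=load("pics/wrist7.npy");im=cv2.cvtColor(f["color"],cv2.COLOR_RGB2BGR)
g=np.clip(im[100:300,210:360].astype(float)*2,0,255).astype(np.uint8)
cv2.imwrite("pics/w7a.png",cv2.resize(g,None,fx=3,fy=3,interpolation=cv2.INTER_CUBIC))
E
```

```text
cmd [427.06 -62.05  85.09] [ 1.756e+02 -4.000e-02  8.950e+01]
{'time_s': 8.8, 'ee_pos': [428.17, -62.15, 85.42], 'ee_rot': [175.46, -0.03, 89.5], 'force': [2.79, -0.15, -0.84], 'gripper_width': 13.58}
```

View pics/w7a.png

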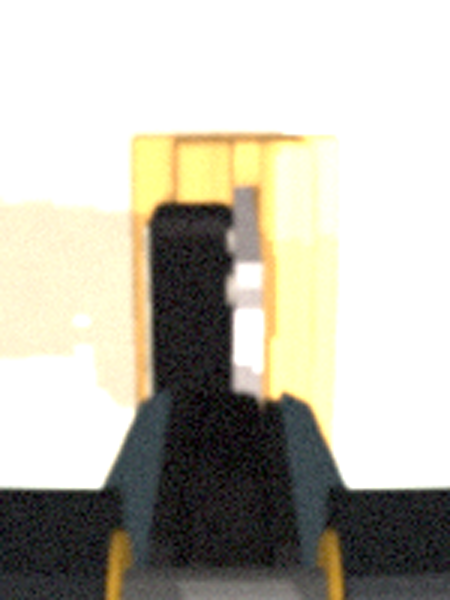

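Run:
```python
from h import *
f=load("pics/wrist2.npy");T=T_state(f["state"]);C=wcloud(f,T)
for v in (140,170,200): print(v,["%d,%d,%d"%tuple(C[v,u]) for u in range(335,365,3)])
c=np.array(cmd()["p"]);R=mkR(89.5,(0,-4.4))
print(row(c+[0,0,30],R),row(c+[0,0,60],R))
print(row(c+[0,0,85],mkR(83)),row([500,-20,180],mkR(83.05)))
```

```text
140 ['607,-18,11', '610,-19,12', '614,-19,13', '614,-18,32', '617,-18,36', '620,-18,38', '616,-14,79', '615,-12,95', '615,-11,112', '615,-10,121']
170 ['603,-56,12', '607,-57,10', '611,-57,12', '611,-53,33', '614,-53,36', '617,-53,40', '621,-53,40', '624,-54,39', '634,-59,12', '638,-60,11']
200 ['600,-94,13', '604,-96,10', '605,-91,29', '608,-89,35', '611,-89,38', '614,-89,39', '618,-90,38', '622,-91,36', '631,-99,10', '635,-99,11']
[0.0, 2.3, -29.9, 0.0, 0.0, 0.0] [0.0, 4.6, -59.8, 0.0, 0.0, 0.0]
[0.1, 6.5, -84.7, 0.0767, -0.005, 0.1134] [42.7, 79.6, -89.0, 0.0767, -0.005, 0.1125]
```

Request:
servo_tool:
  plan:
    - [[0,0.6,-8,0,0,0,0],[0,1.2,-16,0,0,0,0],[0,1.8,-24,0,0,0,0],[0,2.6,-34,0,0,0,0],[0,3.5,-46,0,0,0,0],[0,4.6,-60,0,0,0,0],[0,6.5,-85,0,0,0,0],[0,6.5,-85,0.0767,-0.005,0.1134,0],[42.7,79.6,-89,0.0767,-0.005,0.1125,0],[42.7,79.6,-89,0.0767,-0.005,0.1125,0],[42.7,79.6,-89,0.0767,-0.005,0.1125,0],[42.7,79.6,-89,0.0767,-0.005,0.1125,0],[42.7,79.6,-89,0.0767,-0.005,0.1125,0],[42.7,79.6,-89,0.0767,-0.005,0.1125,0],[42.7,79.6,-89,0.0767,-0.005,0.1125,0]]

```text
time_s: 10.35
ee_pos: [499.0, -20.5, 180.1]
ee_rot: [-180.0, 0.0, 83.0]
force: [0.0, -0.0, -2.0]
gripper_width: 13.4
```

```bash
python3 -c "from h import *; done([42.7,79.6,-89,.0767,-.005,.1125])"; python3 snap.py 8 wrist scene;python3 - <<'E'
from h import *
f=load("pics/scene8.npy");im=cv2.cvtColor(f["color"],cv2.COLOR_RGB2BGR);cv2.imwrite("pics/s8a.png",cv2.resize(im[100:300,190:390],None,fx=3,fy=3,interpolation=cv2.INTER_CUBIC))
E
```

```text
cmd [499.97 -20.04 179.96] [-180.      0.     83.05]
{'time_s': 10.4, 'ee_pos': [499.25, -20.44, 180.09], 'ee_rot': [-179.99, 0.0, 83.01], 'force': [0.32, -0.57, -2.15], 'gripper_width': 13.79}
```

View pics/wrist8.png

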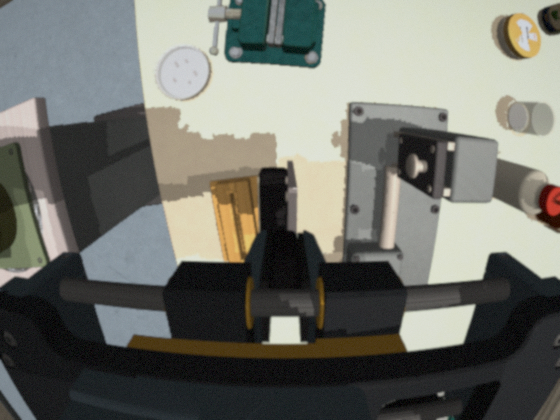

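View pics/s8a.png

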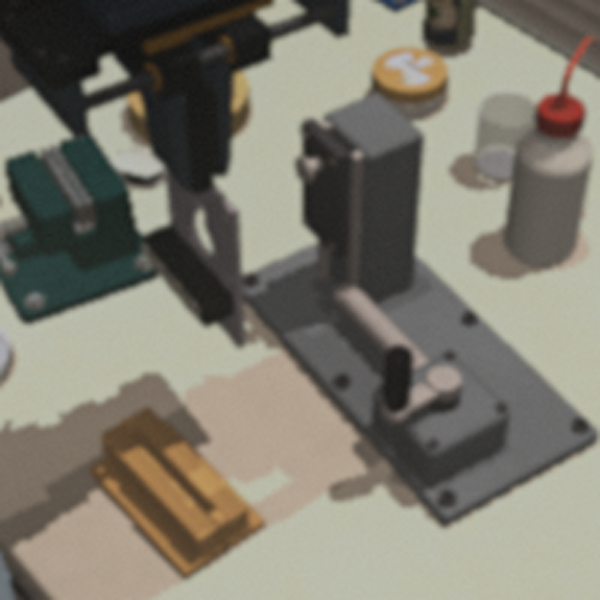

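```bash
cat > rel.py <<'E'
from h import *
import sys
def tl(k):
    f=load(f"pics/wrist{k}.npy");T=T_state(f["state"]);C=wcloud(f,T);Ti=np.linalg.inv(T);return f,T,C@Ti[:3,:3].T+Ti[:3,3]
if __name__=="__main__":
    f,T,L=tl(sys.argv[1]);x,y,z=L[...,0],L[...,1],L[...,2]
    # plate top edge (bracket y = tool x, bracket x = tool y)
    m=(x>19)&(x<44)&(abs(y-4.5)<6)&(z>-50)&(z<-20)
    h=np.histogram(z[m],bins=np.arange(-50,-19,1));print("z hist",dict(zip(h[1][:-1].astype(int),h[0])))
    zt=h[1][h[0].argmax()]+.5
    m2=m&(abs(z-zt)<2);print("plate top z",np.median(z[m2]),"left edge x",np.percentile(x[m2],[95,98,100]),"y",np.percentile(y[m2],[3,50,97]),"slope yaw",np.degrees(np.polyfit(x[m2],y[m2],1)[0]),"slope roll",np.degrees(np.polyfit(x[m2],z[m2],1)[0]))
E
python3 rel.py 8
```

```text
z hist {np.int64(-50): np.int64(0), np.int64(-49): np.int64(0), np.int64(-48): np.int64(0), np.int64(-47): np.int64(0), np.int64(-46): np.int64(0), np.int64(-45): np.int64(0), np.int64(-44): np.int64(0), np.int64(-43): np.int64(0), np.int64(-42): np.int64(0), np.int64(-41): np.int64(0), np.int64(-40): np.int64(0), np.int64(-39): np.int64(0), np.int64(-38): np.int64(0), np.int64(-37): np.int64(0), np.int64(-36): np.int64(0), np.int64(-35): np.int64(0), np.int64(-34): np.int64(7), np.int64(-33): np.int64(109), np.int64(-32): np.int64(153), np.int64(-31): np.int64(38), np.int64(-30): np.int64(8), np.int64(-29): np.int64(11), np.int64(-28): np.int64(5), np.int64(-27): np.int64(9), np.int64(-26): np.int64(11), np.int64(-25): np.int64(7), np.int64(-24): np.int64(3), np.int64(-23): np.int64(4), np.int64(-22): np.int64(5), np.int64(-21): np.int64(3)}
plate top z -31.77361176739592 left edge x [39.02136866 39.50657443 39.68730859] y [0.97602492 3.25751668 5.57726382] slope yaw 0.5905085346397445 slope roll -0.024122169245450638
```

```bash
cat >> h.py <<'E'
A=np.radians(-6.95);EX=np.array([np.cos(A),np.sin(A),0]);EY=np.array([-np.sin(A),np.cos(A),0])
def loc(lx,ly,z): return lx*EX+ly*EY+np.array([0,0,z])
E
python3 -c "
from h import *
print(row(loc(560,82.65,155.9),mkR(83.05)))"
```

```text
[42.0, 61.3, 24.1, -0.0, 0.0, 0.0]
```

Request:
servo_tool:
  plan:
    - [[15,20,8,0,0,0,0],[30,40,16,0,0,0,0],[42,61.3,24,0,0,0,0],[42,61.3,24,0,0,0,0],[42,61.3,24,0,0,0,0],[42,61.3,24,0,0,0,0],[42,61.3,24,0,0,0,0],[42,61.3,24,0,0,0,0],[42,61.3,24,0,0,0,0]]

```text
time_s: 11.35
ee_pos: [565.7, 14.0, 156.3]
ee_rot: [180.0, -0.0, 83.0]
force: [-0.0, -0.1, -3.0]
gripper_width: 13.5
```

```bash
python3 -c "from h import *; done([42,61.3,24,0,0,0])"; python3 snap.py 9 wrist top;python3 rel.py 9
python3 - <<'E'
from h import *
from rel import tl
f,T,L=tl(9);x,y,z=L[...,0],L[...,1],L[...,2]
m3=(y>35)&(y<44)&(z>4)&(z<35)&(abs(x)<16);print("head",m3.sum(),"x",np.percentile(x[m3],[0,2,98,100]),"y",np.percentile(y[m3],[2,98]),"ztop",np.percentile(z[m3],[0,2,5,20]))
m=(abs(y-51.5)<3)&(abs(x)<22)&(z>0)&(z<70);print("face y",m.sum(),np.median(y[m]),"x ext",x[m].min(),x[m].max(),"yaw slope",np.degrees(np.polyfit(x[m],y[m],1)[0]))
m=(y>45)&(y<50.5)&(abs(x)<8)&(z<24)&(z>6);print("shank x",m.sum(),np.percentile(x[m],[2,50,98]) if m.sum() else 0, np.percentile(z[m],[5,50]) if m.sum() else 0)
m=(y>51)&(y<62)&(z>-8)&(z<0)&(abs(x)<30);print("carr top",np.median(z[m]),x[m].min(),x[m].max())
im=cv2.cvtColor(f["color"],cv2.COLOR_RGB2BGR);cv2.imwrite("pics/w9a.png",cv2.resize(im[80:280,240:460],None,fx=3,fy=3,interpolation=cv2.INTER_CUBIC))
E
```

```text
cmd [565.9   14.23 155.96] [-180.      0.     83.05]
{'time_s': 11.4, 'ee_pos': [565.75, 14.06, 156.26], 'ee_rot': [179.97, -0.01, 83.04], 'force': [-0.83, 0.91, -2.51], 'gripper_width': 13.58}
z hist {np.int64(-50): np.int64(0), np.int64(-49): np.int64(0), np.int64(-48): np.int64(0), np.int64(-47): np.int64(0), np.int64(-46): np.int64(0), np.int64(-45): np.int64(0), np.int64(-44): np.int64(0), np.int64(-43): np.int64(0), np.int64(-42): np.int64(0), np.int64(-41): np.int64(0), np.int64(-40): np.int64(0), np.int64(-39): np.int64(0), np.int64(-38): np.int64(0), np.int64(-37): np.int64(0), np.int64(-36): np.int64(0), np.int64(-35): np.int64(0), np.int64(-34): np.int64(12), np.int64(-33): np.int64(107), np.int64(-32): np.int64(155), np.int64(-31): np.int64(35), np.int64(-30): np.int64(8), np.int64(-29): np.int64(10), np.int64(-28): np.int64(9), np.int64(-27): np.int64(6), np.int64(-26): np.int64(13), np.int64(-25): np.int64(3), np.int64(-24): np.int64(4), np.int64(-23): np.int64(6), np.int64(-22): np.int64(2), np.int64(-21): np.int64(2)}
plate top z -31.85513160431219 left edge x [38.89255713 39.66267723 39.94722594] y [0.97371699 3.26714475 5.56573102] slope yaw 0.40857107266566356 slope roll 1.1643239008025486
head 229 x [-9.51418557 -7.3033095   9.53006237  9.93537696] y [37.54555902 42.45599952] ztop [5.29643592 6.18247726 6.43951935 7.4712729 ]
face y 845 52.50964331979594 x ext -21.28246261160031 21.993153260625263 yaw slope 0.2639245938281762
shank x 88 [-3.54911174  1.57090595  4.88535242] [11.12062107 12.68231379]
carr top -3.1777127725576406 -20.50551116883289 23.423885075305577
```

View pics/w9a.png

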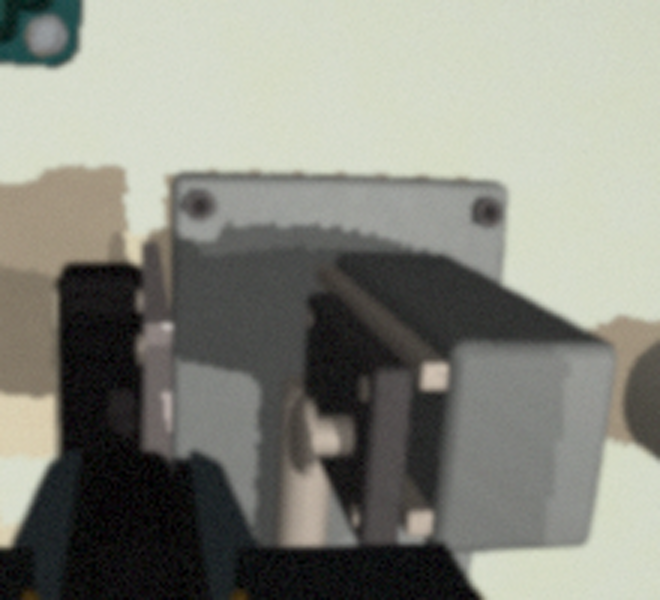

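Request:
servo_tool:
  plan:
    - [[0.2,10,0.2,0,0,0,0],[0.2,20,0.2,0,0,0,0],[0.2,28,0.2,0,0,0,0],[0.2,32,0.2,0,0,0,0],[0.2,34.5,0.2,0,0,0,0],[0.2,34.5,0.2,0,0,0,0],[0.2,34.5,0.2,0,0,0,0],[0.2,34.5,0.2,0,0,0,0]]

```text
time_s: 12.25
ee_pos: [599.9, 10.3, 155.8]
ee_rot: [-180.0, -0.0, 83.1]
force: [-0.4, 0.4, -2.4]
gripper_width: 13.7
```

Request:
servo_tool:
  plan:
    - [[0,4,0,0,0,0,0],[0,8,0,0,0,0,0],[0,9.7,0,0,0,0,0],[0,9.7,0,0,0,0,0],[0,9.7,0,0,0,0,0],[0,9.7,0,0,0,0,0]]

```text
time_s: 12.85
ee_pos: [609.7, 9.1, 155.7]
ee_rot: [-180.0, 0.0, 83.1]
force: [-0.3, -0.3, -2.7]
gripper_width: 13.6
```

```bash
python3 -c "from h import *; done([.2,34.5,.2,0,0,0]);done([0,9.7,0,0,0,0])"; python3 snap.py 10 wrist scene;python3 rel.py 10|tail -1
python3 - <<'E'
from h import *
from rel import tl
f,T,L=tl(10);x,y,z=L[...,0],L[...,1],L[...,2]
m=(abs(y-8)<3)&(abs(x)<23)&(z>-5)&(z<70);print("face y",m.sum(),np.median(y[m]))
m=(y>8)&(y<20)&(z>-8)&(z<1)&(abs(x)<30);print("carr top",np.median(z[m]),x[m].min(),x[m].max())
im=cv2.cvtColor(f["color"],cv2.COLOR_RGB2BGR);cv2.imwrite("pics/w10a.png",cv2.resize(im[100:280,240:420],None,fx=3.3,fy=3.3,interpolation=cv2.INTER_CUBIC))
f=load("pics/scene10.npy");im=cv2.cvtColor(f["color"],cv2.COLOR_RGB2BGR);cv2.imwrite("pics/s10a.png",cv2.resize(im[100:270,230:400],None,fx=3.4,fy=3.4,interpolation=cv2.INTER_CUBIC))
E
```

```text
cmd [600.17  10.26 155.76] [-180.      0.     83.05]
cmd [609.8    9.08 155.76] [-180.      0.     83.05]
{'time_s': 12.9, 'ee_pos': [609.66, 9.08, 155.71], 'ee_rot': [-179.99, -0.0, 83.05], 'force': [0.13, 0.2, -2.6], 'gripper_width': 13.94}
plate top z -31.737433514325787 left edge x [39.18500759 39.45802519 39.87238942] y [0.97939245 3.26762957 5.56088234] slope yaw 0.3006581224348032 slope roll 0.4421770404474118
face y 269 9.212327654832166
carr top -3.8926940137004067 1.6240004544644648 22.99871770210241
```

View pics/w10a.png

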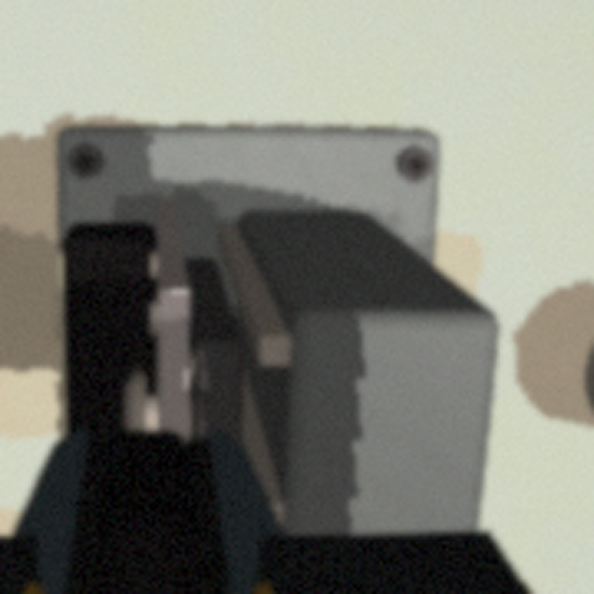

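View pics/s10a.png

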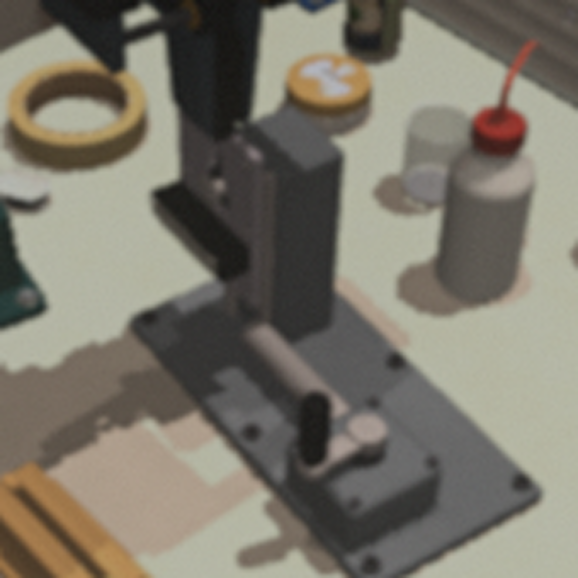

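Request:
servo_tool:
  plan:
    - [[0,0.8,0,0,0,0,0],[0,0.8,4,0,0,0,0],[0,0.8,8,0,0,0,0],[0,0.8,12,0,0,0,0],[0,0.8,12,0,0,0,0],[0,0.8,12,0,0,0,0]]

```text
time_s: 13.55
ee_pos: [610.5, 9.0, 143.5]
ee_rot: [-180.0, 0.0, 83.1]
force: [-0.2, 0.3, -2.9]
gripper_width: 13.9
```

Request:
servo_tool:
  plan:
    - [[0,0,3,0,0,0,0],[0,0,6,0,0,0,0],[0,0,9,0,0,0,0],[0,0,10,0,0,0,0],[0,0,10,0,0,0,0],[0,0,10,0,0,0,0]]

```text
time_s: 14.15
ee_pos: [610.7, 9.0, 133.8]
ee_rot: [180.0, -0.0, 83.1]
force: [-0.2, -0.7, -2.7]
gripper_width: 13.7
```

Request:
servo_tool:
  plan:
    - [[0,0,1,0,0,0,0],[0,0,2,0,0,0,0],[0,0,2,0,0,0,0],[0,0,2,0,0,0,0]]

```text
time_s: 14.55
ee_pos: [610.7, 9.0, 131.8]
ee_rot: [180.0, -0.0, 83.0]
force: [0.1, -0.1, -1.9]
gripper_width: 13.4
```

Request:
servo_tool:
  plan:
    - [[0,0,0.5,0,0,0,0],[0,0,1,0,0,0,0],[0,0,1,0,0,0,0],[0,0,1,0,0,0,0]]

```text
time_s: 14.95
ee_pos: [610.8, 9.0, 131.5]
ee_rot: [179.9, -0.0, 83.1]
force: [-2.1, 1.4, 5.1]
gripper_width: 13.9
```

Request:
servo_tool:
  plan:
    - [[0,0,0,0,0,0,0.3],[0,0,0,0,0,0,0.3],[0,0,0,0,0,0,0.3],[0,0,0,0,0,0,0.3],[0,0,0,0,0,0,0.3]]

```text
time_s: 15.45
ee_pos: [610.6, 9.0, 130.5]
ee_rot: [-180.0, -0.0, 83.1]
force: [-0.1, 0.5, -0.1]
gripper_width: 27.3
```

```bash
python3 -c "from h import *; done([0,.8,12,0,0,0]);done([0,0,13,0,0,0])"; python3 snap.py 11 wrist scene;python3 rel.py 11|tail -1
python3 - <<'E'
from h import *
f=load("pics/wrist11.npy")
im=cv2.cvtColor(f["color"],cv2.COLOR_RGB2BGR);cv2.imwrite("pics/w11a.png",cv2.resize(im[100:280,240:420],None,fx=3.3,fy=3.3,interpolation=cv2.INTER_CUBIC))
f=load("pics/scene11.npy");im=cv2.cvtColor(f["color"],cv2.COLOR_RGB2BGR);cv2.imwrite("pics/s11a.png",cv2.resize(im[100:270,230:400],None,fx=3.4,fy=3.4,interpolation=cv2.INTER_CUBIC))
E
```

```text
cmd [610.59   8.99 143.76] [-180.      0.     83.05]
cmd [610.59   8.99 130.76] [-180.      0.     83.05]
{'time_s': 15.5, 'ee_pos': [610.58, 8.98, 130.54], 'ee_rot': [-179.99, -0.0, 83.05], 'force': [0.2, 1.08, -0.72], 'gripper_width': 27.35}
plate top z -33.04651966598894 left edge x [39.08302735 39.72611389 40.03936214] y [0.95437692 3.22434084 5.51156097] slope yaw 0.10895698844673145 slope roll 0.860395005470987
```

View pics/w11a.png

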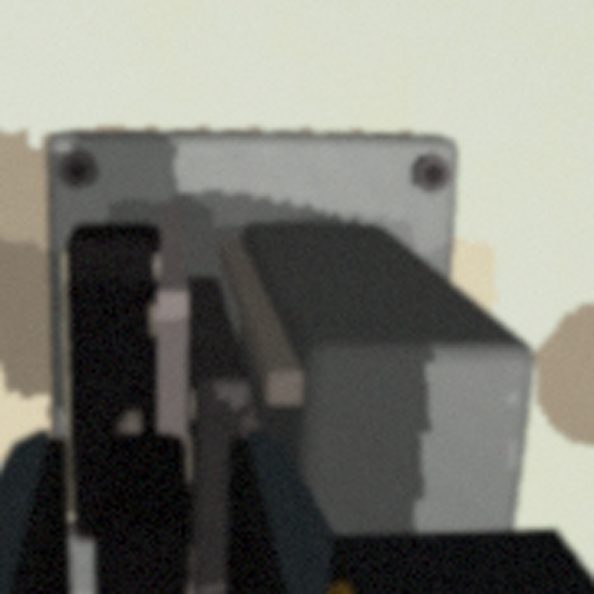

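View pics/s11a.png

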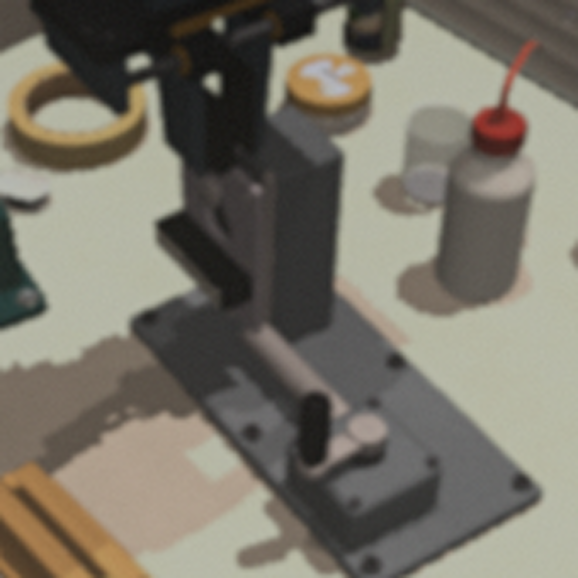

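```bash
python3 -c "
from h import *
print(row(loc(585,-145,200),mkR(83.05)))"
```

```text
[-227.8, -20.0, -69.2, -0.0, 0.0, 0.0]
```

Request:
servo_tool:
  plan:
    - [[0,0,-5,0,0,0,0.3],[0,0,-20,0,0,0,0.3],[0,0,-45,0,0,0,0.3],[0,0,-80,0,0,0,0.3],[0,0,-85,0,0,0,0.4],[-50,-5,-85,0,0,0,0.6],[-100,-10,-85,0,0,0,0.6],[-150,-15,-80,0,0,0,0.6],[-200,-20,-72,0,0,0,0.6],[-228,-20,-69,0,0,0,0.6],[-228,-20,-69,0,0,0,0.6],[-228,-20,-69,0,0,0,0.6],[-228,-20,-69,0,0,0,0.6],[-228,-20,-69,0,0,0,0.6],[-228,-20,-69,0,0,0,0.6]]

```text
time_s: 17.05
ee_pos: [563.5, -213.8, 199.9]
ee_rot: [180.0, -0.0, 83.2]
force: [0.4, 0.7, 0.2]
gripper_width: 54.6
```

```bash
python3 -c "from h import *; done([-228,-20,-69,0,0,0])"; python3 snap.py 12 wrist scene;python3 - <<'E'
from h import *
f=load("pics/wrist12.npy");T=T_state(f["state"]);C=wcloud(f,T)
LX=C@EX;LY=C@EY;z=C[...,2]
m=(abs(LX-604)<16)&(abs(LY+67.6)<16)&(abs(z-71.5)<2.5)
P=np.stack([LX,LY],-1)[m].astype(np.float32);print("hub top",m.sum(),np.median(z[m]),cv2.minEnclosingCircle(P),P.mean(0))
m=(z>117)&(z<124)&(abs(LX-580)<60)&(abs(LY+67)<60);P=np.stack([LX,LY],-1)[m].astype(np.float32);print("knob top",m.sum(),np.median(z[m]),cv2.minEnclosingCircle(P),P.mean(0))
im=cv2.cvtColor(f["color"],cv2.COLOR_RGB2BGR);u,v=map(int,wproj(f,T,loc(590,-67,90)));print(u,v)
cv2.imwrite("pics/w12a.png",cv2.resize(im[max(v-80,0):v+80,u-80:u+80],None,fx=3.5,fy=3.5,interpolation=cv2.INTER_CUBIC))
f=load("pics/scene12.npy");im=cv2.cvtColor(f["color"],cv2.COLOR_RGB2BGR);cv2.imwrite("pics/s12a.png",cv2.resize(im[100:270,230:400],None,fx=3.4,fy=3.4,interpolation=cv2.INTER_CUBIC))
E
```

```text
cmd [ 563.16 -214.92  199.77] [-180.      0.     83.05]
{'time_s': 17.1, 'ee_pos': [563.48, -213.97, 199.9], 'ee_rot': [179.98, -0.0, 83.14], 'force': [1.17, 0.61, 0.52], 'gripper_width': 54.76}
hub top 454 71.47160580002779 ((602.869384765625, -68.45382690429688), 15.373147010803223) [603.831   -67.62572]
knob top 213 119.4339230951527 ((570.0551147460938, -69.3823471069336), 7.642746925354004) [570.0497  -69.36259]
290 117
```

View pics/w12a.png

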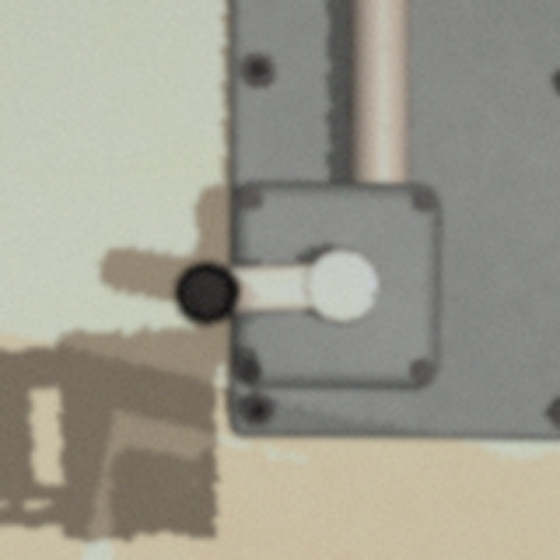

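View pics/s12a.png

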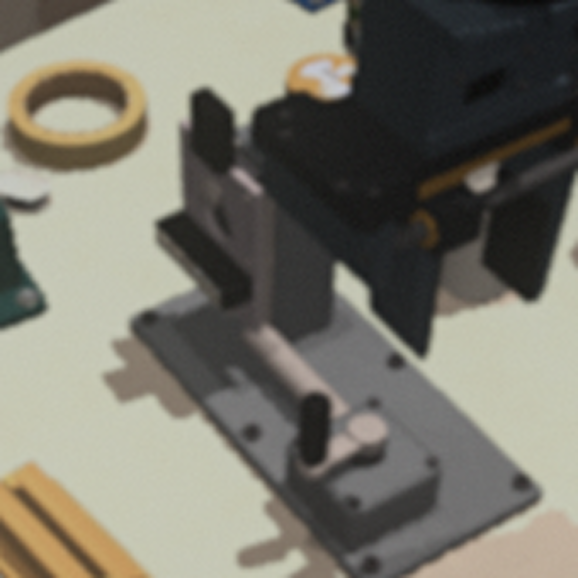

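Run:
```python
from h import *
f=load("pics/wrist12.npy");T=T_state(f["state"])
g=f["color"].max(2)[70:170,250:350].copy();_,b=cv2.threshold(cv2.GaussianBlur(g,(3,3),0),175,255,0)
b=cv2.morphologyEx(b,cv2.MORPH_OPEN,cv2.getStructuringElement(2,(15,15)))
n,l,s,c=cv2.connectedComponentsWithStats(b)
for i in range(1,n):
    if s[i,4]<2000:
        u,v=c[i]+[250,70];p=wonplane(f,T,u,v,[0,0,1],71.5);print(s[i],u,v,p@EX,p@EY)
b=(g<60).astype(np.uint8)*255;b=cv2.morphologyEx(b,cv2.MORPH_OPEN,np.ones((5,5)));n,l,s,c=cv2.connectedComponentsWithStats(b)
for i in range(1,n):
    u,v=c[i]+[250,70];p=wonplane(f,T,u,v,[0,0,1],119.8);print("dark",s[i],u,v,p@EX,p@EY)
p=wonplane(f,T,308.6,118.4,[0,0,1],71.5);print(p@EX,p@EY)
C=wcloud(f,T);z=C[...,2];LX=C@EX;LY=C@EY
m=(abs(LX-606)<16)&(abs(LY+67.6)<16)&(abs(z-71.5)<2.5);
for q in (1,5,50,95,99): print(q,np.percentile(LX[m],q),np.percentile(LY[m],q))
# plate top hung reference & carriage top
m=(abs(LX-613)<6)&(abs(LY-82)<60)&(z>155)&(z<168);print(np.percentile(z[m],[5,50,95]) if m.sum() else 0)
```

```text
[  0   0  24  39 754] 259.62334217506634 86.79575596816976 558.7692288795196 -34.66815263205004
[ 48  39  19  19 276] 307.39130434782606 118.18478260869566 607.7442924836415 -67.46890124589979
dark [ 11  43  16  15 209] 268.78468899521533 120.14832535885168 570.3266483820726 -68.75315559683733
608.9937748154916 -67.67632066296706
1 590.8833606385965 -77.6960487060437
5 591.9406003614982 -75.63478662446266
50 605.2880189204709 -67.40254364470013
95 615.5907832647233 -58.937587735869485
99 617.6699079985826 -57.13232701149451
0
```

```bash
python3 -c "
from h import *
print(row(loc(571.2,-69.1,100),mkR(83.05)))"
```

```text
[76.1, -13.8, 99.8, -0.0, 0.0, 0.0]
```

Request:
servo_tool:
  plan:
    - [[40,-7,40,0,0,0,0.5],[76,-13.8,80,0,0,0,0.5],[76,-13.8,100,0,0,0,0.5],[76,-13.8,100,0,0,0,0.5],[76,-13.8,100,0,0,0,0.5],[76,-13.8,100,0,0,0,0.5],[76,-13.8,100,0,0,0,0.5],[76,-13.8,100,0,0,0,0.5]]

```text
time_s: 17.95
ee_pos: [559.5, -138.6, 101.0]
ee_rot: [179.9, 0.0, 83.0]
force: [0.6, -0.2, -0.5]
gripper_width: 45.5
```

```bash
python3 -c "from h import *; done([76,-13.8,100,0,0,0])"; python3 snap.py 13 wrist;python3 - <<'E'
from h import *
from rel import tl
f,T,L=tl(13);x,y,z=L[...,0],L[...,1],L[...,2]
print("tip z pts",np.percentile(z[(abs(y)<60)&(abs(y)>15)&(abs(x)<20)&(z>-80)&(z<-10)],[99]))
m=(z<-14)&(z>-28)&(abs(x)<15)&(abs(y)<15);P=np.stack([x,y],-1)[m].astype(np.float32);print("knob top tool xy",m.sum(),cv2.minEnclosingCircle(P) if m.sum() else 0,np.median(z[m]))
for zz in (-15,):
  m=(z>-12)&(z<15)&(abs(x)<16)&(abs(y)<16);print("knob side y ext",np.percentile(y[m],[1,99]),x[m].max())
im=cv2.cvtColor(f["color"],cv2.COLOR_RGB2BGR)
g=np.clip(im[100:300,190:390].astype(float)*1.6,0,255).astype(np.uint8);cv2.imwrite("pics/w13a.png",cv2.resize(g,None,fx=3,fy=3,interpolation=cv2.INTER_CUBIC))
E
```

```text
cmd [ 558.65 -137.81   99.76] [-180.      0.     83.05]
{'time_s': 17.95, 'ee_pos': [559.45, -138.64, 100.97], 'ee_rot': [179.86, 0.02, 83.0], 'force': [0.58, -0.22, -0.46], 'gripper_width': 45.51}
tip z pts [-39.76701191]
knob top tool xy 485 ((0.9382979869842529, -2.3763394355773926), 8.555731773376465) -18.28878048178322
knob side y ext [-10.68126823   5.80933611] 9.520189445719723
```

View pics/w13a.png

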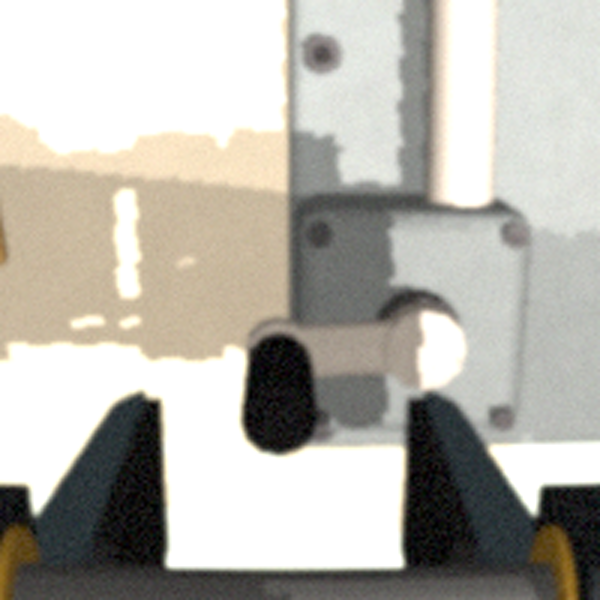

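Request:
servo_tool:
  plan:
    - [[0,-0.2,10,0,0,0,0.5],[0,-0.2,22,0,0,0,0.5],[0,-0.2,34,0,0,0,0.5],[0,-0.2,44,0,0,0,0.5],[0,-0.2,48,0,0,0,0.5],[0,-0.2,48,0,0,0,0.4],[0,-0.2,48,0,0,0,0.3],[0,-0.2,48,0,0,0,0.1],[0,-0.2,48,0,0,0,0.1],[0,-0.2,48,0,0,0,0],[0,-0.2,48,0,0,0,0],[0,-0.2,48,0,0,0,0]]
  squeeze: 15

```text
time_s: 19.2
ee_pos: [558.2, -137.8, 52.1]
ee_rot: [-180.0, 0.0, 83.1]
force: [-2.9, 0.0, 3.6]
gripper_width: 16.7
```

```bash
python3 -c "
from h import *
done([0,-.2,48,0,0,0])
p0=np.radians(-2.3)
for n in range(1,19):
    p=p0+np.radians(10*n);print('[%.1f, %.1f, 0, 0, 0, 0, 0],'%(38*(np.sin(p)-np.sin(p0)),-38*(np.cos(p)-np.cos(p0))),end=' ')
"; python3 snap.py 14 wrist
```

```text
cmd [ 558.45 -137.79   51.76] [-180.      0.     83.05]
[6.6, 0.3, 0, 0, 0, 0, 0], [13.1, 1.8, 0, 0, 0, 0, 0], [19.2, 4.3, 0, 0, 0, 0, 0], [24.8, 7.9, 0, 0, 0, 0, 0], [29.6, 12.4, 0, 0, 0, 0, 0], [33.6, 17.7, 0, 0, 0, 0, 0], [36.7, 23.6, 0, 0, 0, 0, 0], [38.7, 29.9, 0, 0, 0, 0, 0], [39.5, 36.4, 0, 0, 0, 0, 0], [39.2, 43.1, 0, 0, 0, 0, 0], [37.7, 49.5, 0, 0, 0, 0, 0], [35.2, 55.6, 0, 0, 0, 0, 0], [31.6, 61.2, 0, 0, 0, 0, 0], [27.1, 66.1, 0, 0, 0, 0, 0], [21.8, 70.1, 0, 0, 0, 0, 0], [15.9, 73.1, 0, 0, 0, 0, 0], [9.6, 75.1, 0, 0, 0, 0, 0], [3.1, 75.9, 0, 0, 0, 0, 0], {'time_s': 19.2, 'ee_pos': [558.22, -137.79, 52.14], 'ee_rot': [-179.99, 0.0, 83.05], 'force': [-2.89, 0.0, 3.56], 'gripper_width': 16.75}
```

View pics/wrist14.png

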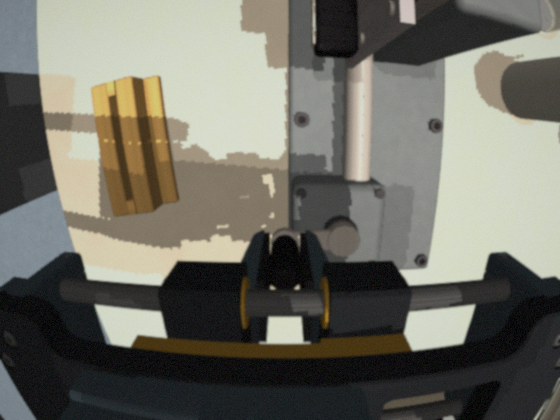

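Request:
servo_tool:
  plan:
    - [[6.6,0.3,-0.4,0,0,0,0],[13.1,1.8,-0.4,0,0,0,0],[19.2,4.3,-0.4,0,0,0,0],[24.8,7.9,-0.4,0,0,0,0],[29.6,12.4,-0.4,0,0,0,0],[33.6,17.7,-0.4,0,0,0,0],[36.7,23.6,-0.4,0,0,0,0],[38.7,29.9,-0.4,0,0,0,0],[39.5,36.4,-0.4,0,0,0,0],[39.5,36.4,-0.4,0,0,0,0]]

```text
time_s: 20.25
ee_pos: [601.3, -103.1, 52.2]
ee_rot: [179.9, -0.0, 83.0]
force: [1.1, -0.7, 2.5]
gripper_width: 16.8
```

```bash
python3 -c "from h import *
done([39.5,36.4,-.4,0,0,0])
p=loc(609,-67.5,0);print('axis',p)"; python3 snap.py 15 wrist;python3 -c "
from h import *
s=load('pics/wrist15.npy')['state'];d=np.array(s['ee_pos'])-loc(609,-67.5,0);print(d@EX,d@EY,np.hypot(d@EX,d@EY),np.degrees(np.arctan2(d@EY,-d@EX)),'F local',np.array(s['force'])@EX,np.array(s['force'])@EY)"
```

```text
cmd [ 599.36 -102.98   52.16] [-180.      0.     83.05]
axis [ 596.35743222 -140.69492897    0.        ]
{'time_s': 20.25, 'ee_pos': [601.3, -103.11, 52.17], 'ee_rot': [179.85, -0.01, 83.05], 'force': [1.1, -0.68, 2.53], 'gripper_width': 16.76}
0.35659570454399336 37.904420433747426 37.90609778010378 90.53900906262037 F local 1.17119750119714 -0.5432971269978718
```

View pics/wrist15.png

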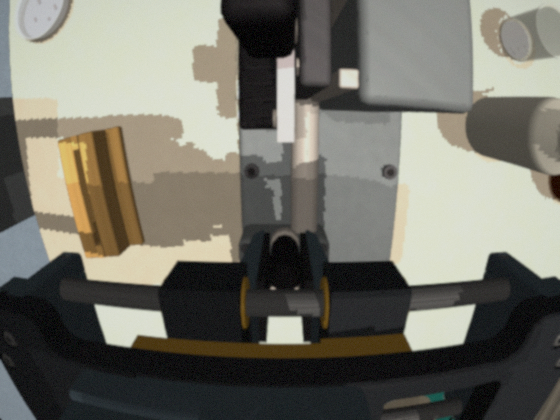

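```bash
python3 -c "
from h import *
p0=np.radians(87.7)
for s in (1,-1):
  for n in range(1,19):
    p=p0+np.radians(10*n);print('[%.1f, %.1f, 0, 0, 0, 0, 0],'%(s*38*(np.sin(p)-np.sin(p0)),-s*38*(np.cos(p)-np.cos(p0))),end=' ')
  print()
"
```

```text
[-0.3, 6.6, 0, 0, 0, 0, 0], [-1.8, 13.1, 0, 0, 0, 0, 0], [-4.3, 19.2, 0, 0, 0, 0, 0], [-7.9, 24.8, 0, 0, 0, 0, 0], [-12.4, 29.6, 0, 0, 0, 0, 0], [-17.7, 33.6, 0, 0, 0, 0, 0], [-23.6, 36.7, 0, 0, 0, 0, 0], [-29.9, 38.7, 0, 0, 0, 0, 0], [-36.4, 39.5, 0, 0, 0, 0, 0], [-43.1, 39.2, 0, 0, 0, 0, 0], [-49.5, 37.7, 0, 0, 0, 0, 0], [-55.6, 35.2, 0, 0, 0, 0, 0], [-61.2, 31.6, 0, 0, 0, 0, 0], [-66.1, 27.1, 0, 0, 0, 0, 0], [-70.1, 21.8, 0, 0, 0, 0, 0], [-73.1, 15.9, 0, 0, 0, 0, 0], [-75.1, 9.6, 0, 0, 0, 0, 0], [-75.9, 3.1, 0, 0, 0, 0, 0], 
[0.3, -6.6, 0, 0, 0, 0, 0], [1.8, -13.1, 0, 0, 0, 0, 0], [4.3, -19.2, 0, 0, 0, 0, 0], [7.9, -24.8, 0, 0, 0, 0, 0], [12.4, -29.6, 0, 0, 0, 0, 0], [17.7, -33.6, 0, 0, 0, 0, 0], [23.6, -36.7, 0, 0, 0, 0, 0], [29.9, -38.7, 0, 0, 0, 0, 0], [36.4, -39.5, 0, 0, 0, 0, 0], [43.1, -39.2, 0, 0, 0, 0, 0], [49.5, -37.7, 0, 0, 0, 0, 0], [55.6, -35.2, 0, 0, 0, 0, 0], [61.2, -31.6, 0, 0, 0, 0, 0], [66.1, -27.1, 0, 0, 0, 0, 0], [70.1, -21.8, 0, 0, 0, 0, 0], [73.1, -15.9, 0, 0, 0, 0, 0], [75.1, -9.6, 0, 0, 0, 0, 0], [75.9, -3.1, 0, 0, 0, 0, 0],
```

Request:
servo_tool:
  plan:
    - [[-0.3,6.6,0,0,0,0,0],[-1.8,13.1,0,0,0,0,0],[-4.3,19.2,0,0,0,0,0],[-7.9,24.8,0,0,0,0,0],[-12.4,29.6,0,0,0,0,0],[-17.7,33.6,0,0,0,0,0],[-23.6,36.7,0,0,0,0,0],[-29.9,38.7,0,0,0,0,0],[-36.4,39.5,0,0,0,0,0],[-43.1,39.2,0,0,0,0,0],[-49.5,37.7,0,0,0,0,0],[-55.6,35.2,0,0,0,0,0],[-61.2,31.6,0,0,0,0,0],[-66.1,27.1,0,0,0,0,0],[-70.1,21.8,0,0,0,0,0],[-73.1,15.9,0,0,0,0,0],[-75.1,9.6,0,0,0,0,0],[-75.9,3.1,0,0,0,0,0]]

```text
time_s: 22.1
ee_pos: [593.5, -179.0, 52.2]
ee_rot: [179.9, 0.0, 83.0]
force: [2.8, 5.0, 1.2]
gripper_width: 17.0
```

```bash
python3 -c "from h import *
done([-75.9,3.1,0,0,0,0])"; python3 snap.py 16 wrist;python3 -c "
from h import *
s=load('pics/wrist16.npy')['state'];d=np.array(s['ee_pos'])-loc(609,-67.5,0);print(d@EX,d@EY,np.hypot(d@EX,d@EY),np.degrees(np.arctan2(d@EY,-d@EX)),'F local',np.array(s['force'])@EX,np.array(s['force'])@EY)"
```

```text
cmd [ 593.26 -178.7    52.16] [-180.      0.     83.05]
{'time_s': 22.1, 'ee_pos': [593.53, -179.03, 52.19], 'ee_rot': [179.89, 0.02, 83.05], 'force': [2.8, 4.96, 1.25], 'gripper_width': 16.95}
1.8353261272421766 -38.39089637884297 38.434741403636316 -92.73701452936176 F local 2.1791349547327217 5.2597973200723
```

View pics/wrist16.png

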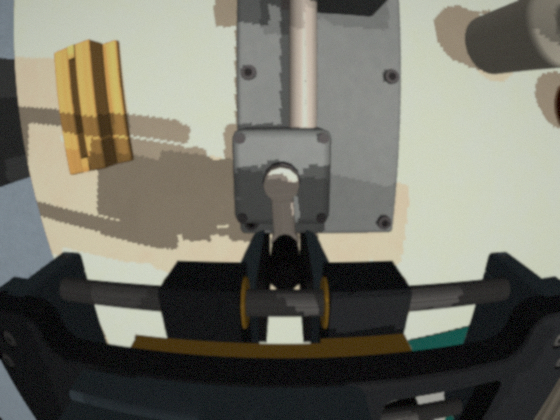

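Good, crank at ~267°; continue with the next half turn.

Request:
servo_tool:
  plan:
    - [[0.3,-6.6,0,0,0,0,0],[1.8,-13.1,0,0,0,0,0],[4.3,-19.2,0,0,0,0,0],[7.9,-24.8,0,0,0,0,0],[12.4,-29.6,0,0,0,0,0],[17.7,-33.6,0,0,0,0,0],[23.6,-36.7,0,0,0,0,0],[29.9,-38.7,0,0,0,0,0],[36.4,-39.5,0,0,0,0,0],[43.1,-39.2,0,0,0,0,0],[49.5,-37.7,0,0,0,0,0],[55.6,-35.2,0,0,0,0,0],[61.2,-31.6,0,0,0,0,0],[66.1,-27.1,0,0,0,0,0],[70.1,-21.8,0,0,0,0,0],[73.1,-15.9,0,0,0,0,0],[75.1,-9.6,0,0,0,0,0],[75.9,-3.1,0,0,0,0,0]]

```text
time_s: 23.95
ee_pos: [599.4, -102.7, 52.1]
ee_rot: [-179.9, -0.0, 83.1]
force: [-2.9, -2.9, 4.9]
gripper_width: 16.7
```

Request:
servo_tool:
  plan:
    - [[-0.3,6.6,0,0,0,0,0],[-1.8,13.1,0,0,0,0,0],[-4.3,19.2,0,0,0,0,0],[-7.9,24.8,0,0,0,0,0],[-12.4,29.6,0,0,0,0,0],[-17.7,33.6,0,0,0,0,0],[-23.6,36.7,0,0,0,0,0],[-29.9,38.7,0,0,0,0,0],[-36.4,39.5,0,0,0,0,0],[-43.1,39.2,0,0,0,0,0],[-49.5,37.7,0,0,0,0,0],[-55.6,35.2,0,0,0,0,0],[-61.2,31.6,0,0,0,0,0],[-66.1,27.1,0,0,0,0,0],[-70.1,21.8,0,0,0,0,0],[-73.1,15.9,0,0,0,0,0],[-75.1,9.6,0,0,0,0,0],[-75.9,3.1,0,0,0,0,0]]

```text
time_s: 25.75
ee_pos: [593.3, -179.0, 52.2]
ee_rot: [179.9, 0.0, 83.0]
force: [2.5, 2.7, 2.3]
gripper_width: 16.8
```

```bash
python3 -c "from h import *
done([75.9,-3.1,0,0,0,0]);done([-75.9,3.1,0,0,0,0])
p0=np.radians(267.7)
for n in range(1,10):
    p=p0+np.radians(10*n);print('[%.1f, %.1f, 0, 0, 0, 0, 0],'%(38*(np.sin(p)-np.sin(p0)),-38*(np.cos(p)-np.cos(p0))),end=' ')
"; python3 snap.py 17 wrist scene;python3 - <<'E'
from h import *
f=load("pics/scene17.npy");im=cv2.cvtColor(f["color"],cv2.COLOR_RGB2BGR);cv2.imwrite("pics/s17a.png",cv2.resize(im[100:270,230:400],None,fx=3.4,fy=3.4,interpolation=cv2.INTER_CUBIC))
E
```

```text
cmd [ 599.36 -102.98   52.16] [-180.      0.     83.05]
cmd [ 593.26 -178.7    52.16] [-180.      0.     83.05]
[0.3, -6.6, 0, 0, 0, 0, 0], [1.8, -13.1, 0, 0, 0, 0, 0], [4.3, -19.2, 0, 0, 0, 0, 0], [7.9, -24.8, 0, 0, 0, 0, 0], [12.4, -29.6, 0, 0, 0, 0, 0], [17.7, -33.6, 0, 0, 0, 0, 0], [23.6, -36.7, 0, 0, 0, 0, 0], [29.9, -38.7, 0, 0, 0, 0, 0], [36.4, -39.5, 0, 0, 0, 0, 0], {'time_s': 25.8, 'ee_pos': [591.89, -178.78, 52.11], 'ee_rot': [-179.97, 0.01, 83.04], 'force': [1.0, 2.16, 2.94], 'gripper_width': 16.59}
```

View pics/s17a.png

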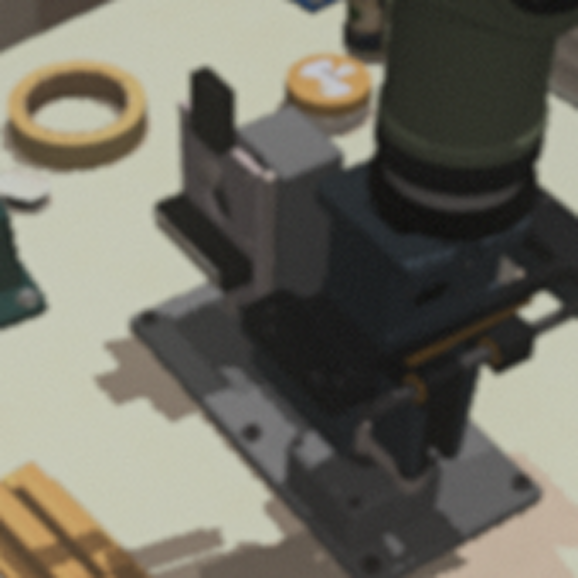

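View pics/wrist17.png

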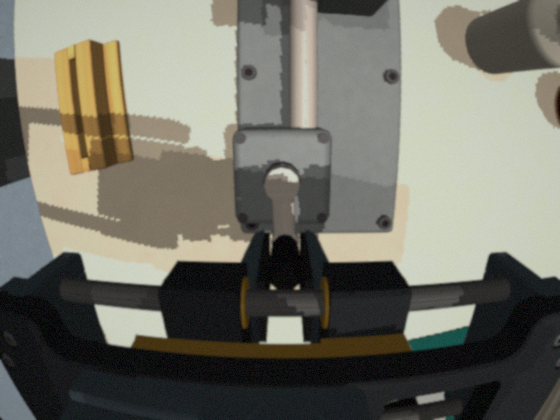

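Request:
servo_tool:
  plan:
    - [[0.3,-6.6,0,0,0,0,0],[1.8,-13.1,0,0,0,0,0],[4.3,-19.2,0,0,0,0,0],[7.9,-24.8,0,0,0,0,0],[12.4,-29.6,0,0,0,0,0],[17.7,-33.6,0,0,0,0,0],[23.6,-36.7,0,0,0,0,0],[29.9,-38.7,0,0,0,0,0],[36.4,-39.5,0,0,0,0,0],[36.4,-39.5,0,0,0,0,0],[36.4,-39.5,0,0,0,0,0],[36.4,-39.5,0,0,0,0,0],[36.4,-39.5,0,0,0,0,0]]

```text
time_s: 27.15
ee_pos: [558.1, -137.5, 52.1]
ee_rot: [-180.0, -0.0, 83.0]
force: [0.1, 1.4, 3.9]
gripper_width: 16.8
```

```bash
python3 -c "from h import *
done([36.4,-39.5,0,0,0,0])"; python3 snap.py 18 wrist
python3 - <<'E'
from rel import *
for k in (14,18):
    f,T,L=tl(k);x,y,z=L[...,0],L[...,1],L[...,2]
    m=(z<-60)&(z>-76)&(abs(x)<16)&(abs(y)<6.5);print(k,m.sum(),"knob top x ext",np.percentile(x[m],[1,50,99]).round(2),np.median(z[m]))
    c=f["color"].max(2);C=wcloud(f,T);m=(abs(C[...,2]-71.5)<1.5)&(C@EX>575)&(C@EX<620)&(abs(C@EY+67)<16);P=C[m];print("arm/hub",m.sum(),(P@EX).mean(),(P@EY).mean())
E
```

```text
cmd [ 558.45 -137.79   52.16] [-180.      0.     83.05]
{'time_s': 27.15, 'ee_pos': [558.11, -137.48, 52.13], 'ee_rot': [-179.95, -0.04, 83.04], 'force': [0.14, 1.4, 3.95], 'gripper_width': 16.76}
14 687 knob top x ext [-4.04  3.79  8.92] -66.99079581880011
arm/hub 940 604.3484218953901 -66.87929656470175
18 690 knob top x ext [-3.98  3.82  9.05] -67.03779507720213
arm/hub 916 604.5593854371915 -66.81440326210144
```

View pics/wrist18.png

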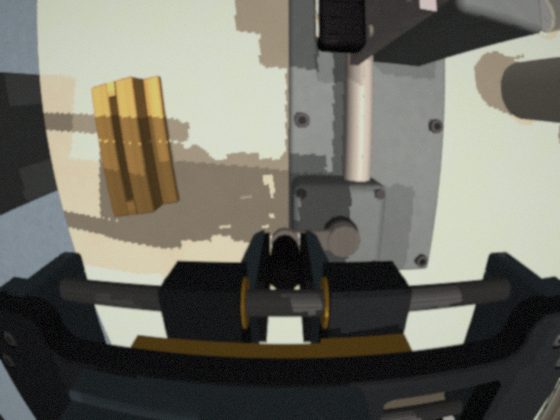

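Request:
servo_tool:
  plan:
    - [[0,0,0,0,0,0,0.5],[0,0,0,0,0,0,0.5],[0,0,0,0,0,0,0.5],[0,0,0,0,0,0,0.5],[0,0,0,0,0,0,0.5],[0,0,0,0,0,0,0.5],[0,0,-10,0,0,0,0.5],[0,0,-30,0,0,0,0.5],[0,0,-60,0,0,0,0.5],[-10,2,-95,0,0,0,0.5],[-45,8,-125,0,0,0,0.5],[-76,14,-147.6,0,0,0,0.5],[-76,14,-147.6,0,0,0,0.5],[-76,14,-147.6,0,0,0,0.5],[-76,14,-147.6,0,0,0,0.5],[-76,14,-147.6,0,0,0,0.5]]

```text
time_s: 28.8
ee_pos: [562.5, -213.7, 198.7]
ee_rot: [-179.9, -0.0, 83.1]
force: [-0.2, 0.3, 0.9]
gripper_width: 45.8
```

```bash
python3 -c "from h import *; done([-76,14,-147.6,0,0,0])"; python3 snap.py 19 wrist scene top;python3 - <<'E'
from h import *
for k in (12,19):
    f=load(f"pics/wrist{k}.npy");T=T_state(f["state"]);C=wcloud(f,T)
    LX=C@EX;LY=C@EY;z=C[...,2]
    m=(z>117)&(z<124)&(abs(LX-580)<60)&(abs(LY+67)<60);P=np.stack([LX,LY],-1)[m].astype(np.float32);print(k,"knob top",m.sum(),cv2.minEnclosingCircle(P),P.mean(0))
    g=f["color"].max(2)[70:170,250:350]
    b=(g<60).astype(np.uint8)*255;b=cv2.morphologyEx(b,cv2.MORPH_OPEN,np.ones((5,5)));n,l,s,c=cv2.connectedComponentsWithStats(b)
    for i in range(1,n):
        u,v=c[i]+[250,70];p=wonplane(f,T,u,v,[0,0,1],119.8);print("dark",s[i],p@EX,p@EY)
for k in (12,19):
    f=load(f"pics/scene{k}.npy");C=cloud(f);LX=C@EX;LY=C@EY;z=C[...,2]
    m=(LY>60)&(LY<105)&(LX>585)&(LX<612)&(z>185);print(k,"block top z",np.percentile(z[m],[50,95,99]))
    m=(LY>45)&(LY<66)&(LX>592)&(LX<613)&(z>150)&(z<190);print("plate top",np.percentile(z[m],[90,97]))
    m=(LX>555)&(LX<590)&(abs(LY+68)<14)&(z>95)&(z<125);print("knob scene",m.sum(),LX[m].mean(),LY[m].mean())
f=load("pics/scene19.npy");im=cv2.cvtColor(f["color"],cv2.COLOR_RGB2BGR);cv2.imwrite("pics/s19a.png",cv2.resize(im[100:270,230:400],None,fx=3.4,fy=3.4,interpolation=cv2.INTER_CUBIC))
E
```

```text
cmd [ 563.16 -214.92  199.77] [-180.      0.     83.05]
{'time_s': 28.9, 'ee_pos': [562.78, -213.91, 198.96], 'ee_rot': [-179.91, -0.04, 83.11], 'force': [0.22, 0.61, -0.92], 'gripper_width': 45.76}
12 knob top 213 ((570.0551147460938, -69.3823471069336), 7.642746925354004) [570.0497  -69.36259]
dark [ 11  43  16  15 209] 570.3266483820726 -68.75315559683733
19 knob top 222 ((569.5673828125, -69.21944427490234), 8.03116226196289) [569.9488  -69.13622]
dark [ 12  43  17  15 218] 570.384417731937 -68.64531550748308
12 block top z [199.31166994 204.85700729 205.4994041 ]
plate top [164.86320398 165.34816187]
knob scene 124 569.1115542018838 -71.35812674888176
19 block top z [207.61320032 220.40163626 221.1723471 ]
plate top [180.43452333 181.38900887]
knob scene 125 568.9195767017492 -71.44110572667721
```

View pics/s19a.png

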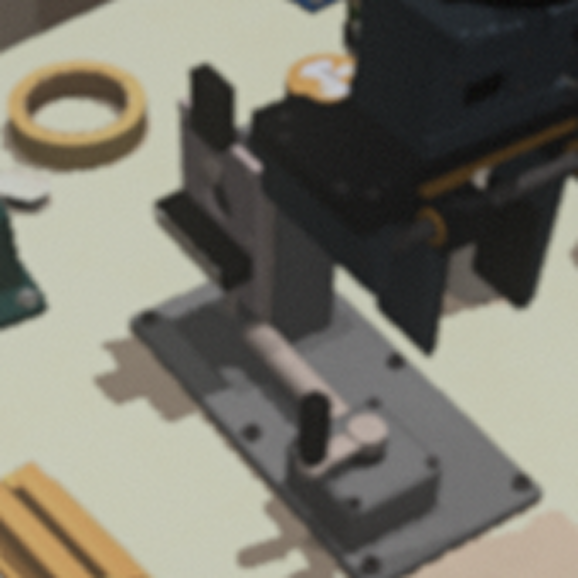

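View pics/wrist19.png

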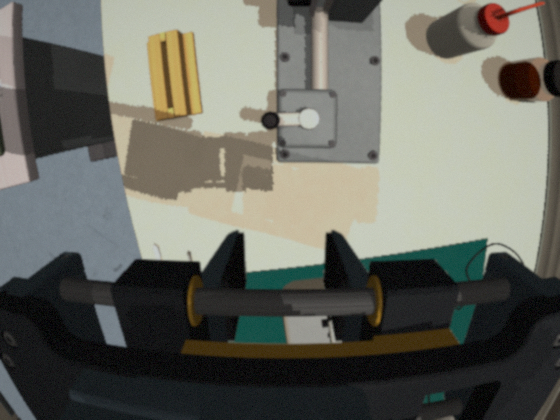

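Request:
servo_tool:
  plan:
    - [[0,0,-30,0,0,0,0.5],[0,0,-60,0,0,0,0.5],[0,0,-60,0,0,0,0.5],[0,0,-60,0,0,0,0.5],[0,0,-60,0,0,0,0.5],[0,0,-60,0,0,0,0.5]]

```text
time_s: 29.55
ee_pos: [562.5, -214.5, 258.2]
ee_rot: [-179.8, -0.0, 83.1]
force: [-0.8, 0.4, 0.2]
gripper_width: 45.3
```

```bash
python3 snap.py 20 scene; python3 -c "
from h import *
f=load('pics/scene20.npy');C=cloud(f);LX=C@EX;LY=C@EY;z=C[...,2]
m=(LY>45)&(LY<66)&(LX>592)&(LX<613)&(z>150)&(z<190);print('plate top',np.percentile(z[m],[90,97]))
from workcell import *
print(job_done())"
```

```text
{'time_s': 29.55, 'ee_pos': [562.51, -214.53, 258.24], 'ee_rot': [-179.84, -0.05, 83.06], 'force': [-0.77, 0.4, 0.16], 'gripper_width': 45.3}
plate top [180.52322045 181.24344709]
the job is handed in; nothing more can be done
None
```

I hung the bracket on the stud, let go of it, turned the crank two full turns clockwise and handed the job in at about 29.6 s.

**Hanging:** I lifted the bracket out of the stand, passed its keyhole over the stud head and slid it down about 24 mm until I felt it stop. After I let go, its plate top stood at 163.6 mm; the measured stud height predicts 163.7 mm for fully home.

**Crank:** The handle came back to within about 0.2 mm of where it started. The scene camera showed the bracket 15.5–16 mm higher, against 16 mm expected, and still hanging at that height just before hand-in. The arm was clear of everything. The highest force I read was about 6 N, but the force is only reported at the end of each move.

**Disagreements:**
- **Fingertips:** Both cameras showed them ending about 38 mm short of the stated TCP. My first grasp therefore closed on air above the grip block, touching nothing. I measured the offset, allowed for it and gripped again.
- **Wrist camera:** It read about 1.2 mm low along the jaw direction, which I also allowed for. The cameras disagreed with each other by up to about 3 mm in world x.

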